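# Load a battery pack into the test dock and clamp it home

## Task

Stand the tall black battery pack in the pocket of the test dock, with the rib on its end in the pocket's slot, then swing the dock's hinged clamp down and press gently until the pack is fully home on the pocket floor, and let go. Stop pressing as soon as it is home, never force the pack, and leave the other things on the bench where they are.

Things in the scene. Friction and masses are not known exactly. Their poses are not given: they have to be found in the camera images.
- pack_center (a point): centre (half-way up) of the loose battery pack: an upright black block with a pale label, 32 mm wide along its x, 56 mm long along its y, 64 mm high along its z, about 0.14 kg. A grey rib 10 mm wide stands 5 mm out of its -y end over the full height. It starts upright on the bench; grasp it across its 32 mm width.
- dock: fixed test dock; origin on the bench under the pocket's centre; axes: x across, y towards the hinge, z up. Its base, 20 mm high, is 110 mm along x and reaches from 60 mm on the -y side to 110 mm on the +y side of the origin. A hinge tower 60 mm wide and 26 mm deep stands 75 mm to the +y side, its top 96 mm above the bench.
- dock_seat (a point): centre of the pocket floor, 20 mm above the bench, axes as the dock's. Pocket 34.4 mm (x) by 58.4 mm (y); walls and flared lead-ins reach 15.5 mm above the floor. A spring plate first holds the pack 7 mm off the floor (its centre 39 mm above this point), pushes back with 3 to 5 N and lifts it again unless it is held down. Home: the pack is on the floor, its centre 32 mm above this point.
- dock_slot (a point): middle of the 13 mm wide slot in the pocket's -y wall, 33 mm to the -y side of the pocket's centre and 35.5 mm above the bench, for the pack's rib: the pack goes in with its axes parallel to the dock's, not turned half round
- clamp (a joint): angle (rad) of the dock's clamp, a steel bail: 0 when it lies level over the pocket, growing as it is lifted; 2.0 to 2.4 (leaning back, away from the pocket) at the start, range -0.2 to 2.5. The hinge is stiff (0.55 N m): the clamp stays where it is left and holds the pack down once pressed home. The stiff hinge and the spring plate together take 4 to 8 N at the bar.
- clamp_bar (a point): middle of the clamp's round bar, 12 mm in diameter, 82 mm long along the dock's x, free to grip or push over the 60 mm between the two side arms. In dock axes it lies 130 mm to the -y side of the hinge line and 20 mm above it when the clamp is at 0; it turns with the clamp
- clamp_hinge (a point): middle of the clamp's hinge line, along the dock's x, 75 mm to the +y side of the pocket's centre and 86 mm above the bench
- clamp_plate (a point): middle of the clamp's cross plate (14 mm by 8 mm section), 75 mm from the hinge line. The rubber-tipped screw spindle under it presses on the pack's top. The spindle's length is set differently each time, up to 8 mm either way, so the pack is home at an angle anywhere from -0.11 to 0.11, which the poses do not tell: the resistance rises sharply there.
- tape_roll: bystander, to be left alone: roll of clear tape lying flat, 68 mm across, 19 mm high; origin at its underside
- flat_cell: bystander, to be left alone: thin white battery lying flat, 42 x 70 x 8 mm; origin at its underside
- screw_tray: bystander, to be left alone: small open aluminium tray with screws, 75 x 55 mm, 22 mm high; origin at its underside
- screwdriver: bystander, to be left alone: screwdriver lying on the bench
- cleaner_bottle: bystander, to be left alone: closed bottle, 48 mm across, 100 mm high; origin at its underside
- mug: bystander, to be left alone: white mug, 76 mm across, 88 mm high; origin at its underside
- pry_tool: bystander, to be left alone: flat pry tool lying on the bench, 160 mm long
There are look-alikes about, which are no part of the job. Leave any pink look-alike of the dock alone.

How it is judged:
By the outcome, as a careful person would: the job done as asked, in the order asked, and still so for the second after the job is handed in, with the robot touching nothing.
It also fails if it takes over 72 s, if anything falls off the work surface, if the arm or the gripper's body presses on something with over 40 N, if the wrist force passes 120 N, or if a joint passes its speed limit or range.

## Robot

A 6-joint arm with a two-finger parallel gripper is mounted at the origin on the work surface. World frame = base frame: x ahead of the robot, y to its left, z up, the work surface at z = 0. Lengths are in mm, angles in degrees, forces in N, time in s.
With the tool pointing down it reaches from about 350 to 775 mm from the base axis. Payload 5.5 kg.
Tool frame: the origin (TCP) lies between the finger pads; the fingertips stand manip.tcp_to_tips ahead of it and the grasp point (between the pads) lies 5 mm behind it (manip.tcp_to_tips is the distance from the TCP to the fingertips, in mm); z points along the fingers, x is the direction in which the jaws open and shut, and the axes are right-handed (so a half turn about z gives the same grasp; the last joint's range is limited). The gripper opens to 85 mm and grips with 20 to 120 N. Pads are 22 mm wide; open, the fingers measure 114 mm over their backs; the gripper's body (76 mm by 85 mm) begins 54 mm behind the grasp point. The pads swing forward as they close: fully open they stand 13 mm farther back than shut.
Start: joints at [57.548, 17.945, 2.641, 74.691, 0, 82.002], TCP at [238.055, 523.45, 245.323] pointing down, gripper open.
Joint ranges: [-158.12, 158.12], [-49.38, 96.58], [-58.88, 72.47], [-126.05, 133.96], [-84.25, 85.87], [-180, 180]. Speed limits (degrees/s): [147.25, 147.25, 180, 180, 180, 180].

## Interface

Orientations are given as [roll, pitch, yaw] about the fixed x, y, z axes, in that order (R = Rz(yaw) Ry(pitch) Rx(roll)).
In Python, from workcell import sensors, viewer, order, manip gives the robot as it stands.
- The arm moves only by the tool drive_tool, never from a script. Its argument "commands" is a list of rows, each an object of numbers: "tx", "ty", "tz": the shift along the tool's x, y, z in mm; "rx", "ry", "rz": the turn, a rotation vector about the tool's x, y, z in rad; "fingers": the opening, from 0 (shut) to 1 (fully open). A call has 1 to 5 rows; each row is the pose to reach, as a shift and turn from the pose measured when the call began, along the tool's axes at that moment; what a row does not reach only later rows make up. A row lasts 1/12 s, in which the tool goes at most 41.7 mm and 7.16 degrees, less where a joint would pass 70% of its speed; a pose out of reach is approached as far as the arm can. A call with a gripper value outside its range is refused whole. The fingers move at their own pace and stop on an object; the grip force is fixed at half the most. Time passes only in rows, so rows that repeat a pose let the fingers close. It gives the time, the measured TCP pose, the force and the opening at its end, in the units of the state.
- sensors.observe(): the state, without advancing time (a new reading comes with each control period).
- viewer.grab_frame(name): name is "scene" or "top" or "wrist"; returns a dict with "frame" (480x640x3 uint8, red, green, blue), "K" (3x3 intrinsics, pixels), "view" (4x4, takes a point from world to camera coordinates). Camera axes: x right, y up, looking along -z (the intrinsics and any distortion apply to the point x, -y, -z); pixel columns grow to the right and rows downward; lengths in mm; the calibration is good to about 2 mm. A picture is of the moment at which its call begins. There is no depth.
- order.sign_off(): hands the job in, once; it reports no verdict.
The state is a dict: "time_s": time; "joint_positions": joint angles; "qvel": joint speeds; "joint_torque": joint torques, N m; "tool_pos": TCP position; "eef_rot": TCP orientation; "wrist_force": force on the tool from outside, world axes, zero at the start; "moment": the same for the moment, N m; "width": finger opening in mm.
Only numpy, scipy, OpenCV 4.12 (cv2) and the standard library are available. Lean on these libraries where they do the work, as an engineer would, in place of code of your own. Each camera call takes 0.05 s, during which the arm holds its last target.

## Working session

There is one attempt and no reset: what is moved stays moved. The work goes in short steps, Python scripts to look and compute and a tool call to move; the robot and the scene stay as the last step left them, time stands still between calls to the robot, and variables do not carry over. Pictures are saved under pics/ and viewed, and the job is handed in when it is done.

Besides the shell and the picture viewer there is one more tool, called after "Request:" as name(argument=value, ...) on one line, values as JSON. drive_tool: Moves the arm, as the interface text tells. Its arguments: {"type":"object","properties":{"commands":{"type":"array"}},"required":["commands"]}

```bash
ls; mkdir -p pics
python3 - <<'E'
from workcell import sensors, viewer, manip
import cv2
print(manip.tcp_to_tips, [a for a in dir(manip) if a[0]!='_'])
print(sensors.observe())
for n in("scene","top","wrist"):
    d=viewer.grab_frame(n)
    cv2.imwrite(f"pics/{n}0.png",d["frame"][:,:,::-1]); print(n,d["K"].round(1).tolist(),d["view"].round(3).tolist(), [k for k in d])
E
```

```text
pics
14.0 ['Unreachable', 'tcp_to_tips']
{'time_s': 0.0, 'joint_positions': array([5.75474949e+01, 1.79913201e+01, 2.57584218e+00, 7.46911690e+01,
       1.53453465e-03, 8.19998457e+01]), 'qvel': array([-0.05156159, -0.07201495, -0.0526666 ,  0.02464729, -0.05071751,
       -0.05110489]), 'joint_torque': array([-8.00772323e-04, -4.80623996e+01,  2.98535943e+01,  1.93607697e-02,
        8.63290870e-05,  1.10035177e-05]), 'tool_pos': array([237.76046986, 522.99381639, 244.39564711]), 'eef_rot': array([-1.79983638e+02,  1.05395402e-01,  6.55476629e+01]), 'wrist_force': array([-0.06229423, -0.02504921, -0.98815201]), 'moment': array([ 0.04413884, -0.04710431, -0.04346863]), 'width': 85.16352411506169}
scene [[439.7, 0.0, 324.3], [0.0, 439.7, 237.4], [0.0, 0.0, 1.0]] [[0.178, 0.984, -0.013, -64.827], [-0.709, 0.137, 0.691, 349.922], [0.682, -0.114, 0.722, -1510.151], [0.0, 0.0, 0.0, 1.0]] ['frame', 'K', 'view']
top [[573.4, 0.0, 322.4], [0.0, 573.4, 234.6], [0.0, 0.0, 1.0]] [[0.016, -1.0, -0.008, -27.449], [0.997, 0.015, 0.074, -553.247], [-0.074, -0.009, 0.997, -1592.068], [0.0, 0.0, 0.0, 1.0]] ['frame', 'K', 'view']
wrist [[386.6, 0.0, 323.4], [0.0, 386.6, 238.1], [0.0, 0.0, 1.0]] [[0.415, 0.91, -0.002, -572.871], [-0.871, 0.396, -0.29, 38.037], [-0.263, 0.122, 0.957, -379.297], [0.0, 0.0, 0.0, 1.0]] ['frame', 'K', 'view']
```

View pics/scene0.png

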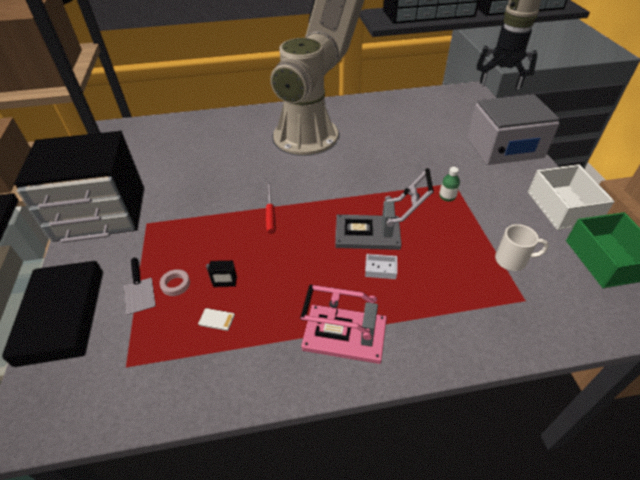

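View pics/top0.png

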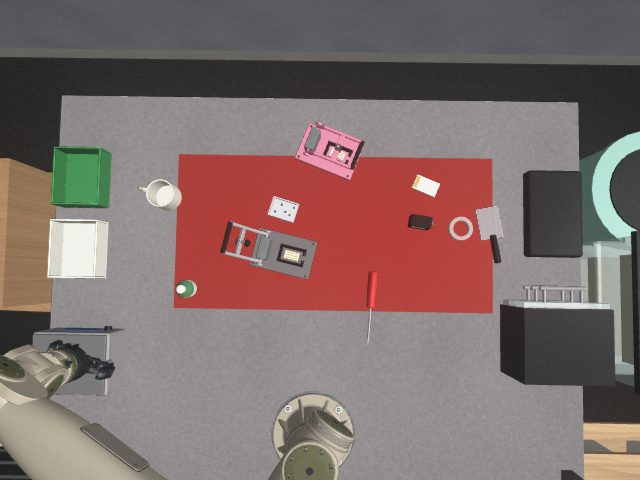

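View pics/wrist0.png

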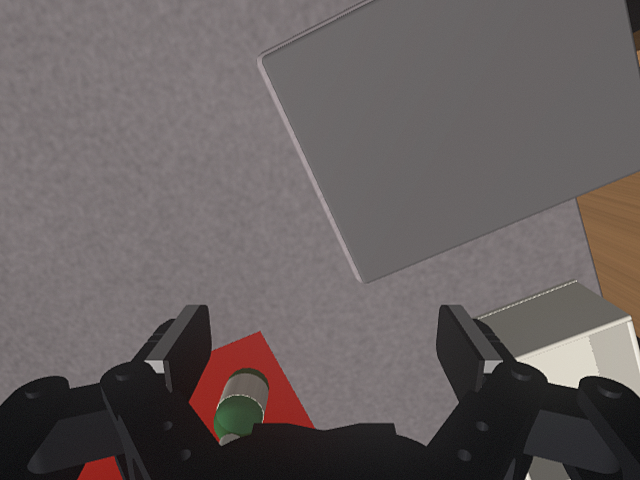

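Scene and top show the grey dock (top px ~292,254, clamp leaning to the left), the pack (top ~420,222), and the pink look-alike (330,150). Zooming in on dock and pack next.

```bash
cat > h.py <<'E'
import numpy as np, cv2
from workcell import sensors, viewer
def ray(d,uv):
    K,V=d["K"],d["view"]; R,t=V[:3,:3],V[:3,3]
    p=np.linalg.inv(K)@np.array([uv[0],uv[1],1.]); c=np.array([p[0],-p[1],-p[2]])
    return -R.T@t, R.T@c
def onz(d,uv,z):
    o,r=ray(d,uv); return o+r*(z-o[2])/r[2]
def proj(d,P):
    P=np.atleast_2d(P); c=P@d["view"][:3,:3].T+d["view"][:3,3]
    q=np.c_[c[:,0],-c[:,1],-c[:,2]]@d["K"].T; return q[:,:2]/q[:,2:]
def tri(obs):
    A=np.zeros((3,3));b=np.zeros(3)
    for d,uv in obs:
        o,r=ray(d,uv); r=r/np.linalg.norm(r); M=np.eye(3)-np.outer(r,r); A+=M;b+=M@o
    return np.linalg.solve(A,b)
def crop(d,x0,y0,w,h,s,name):
    c=cv2.resize(d["frame"][y0:y0+h,x0:x0+w],None,fx=s,fy=s,interpolation=cv2.INTER_CUBIC)[:,:,::-1].copy()
    cv2.imwrite(name,c); return c
E
python3 - <<'E'
from h import *
d=viewer.grab_frame("top"); s=viewer.grab_frame("scene")
import pickle; pickle.dump((d,s),open("f0.pkl","wb"))
crop(d,210,205,120,90,6.6,"pics/t_dock.png")
crop(d,395,200,60,45,12,"pics/t_pack.png")
crop(s,190,245,80,60,10,"pics/s_pack.png")
crop(s,320,160,130,100,6,"pics/s_dock.png")
E
```

```text
(no output)
```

View pics/t_dock.png

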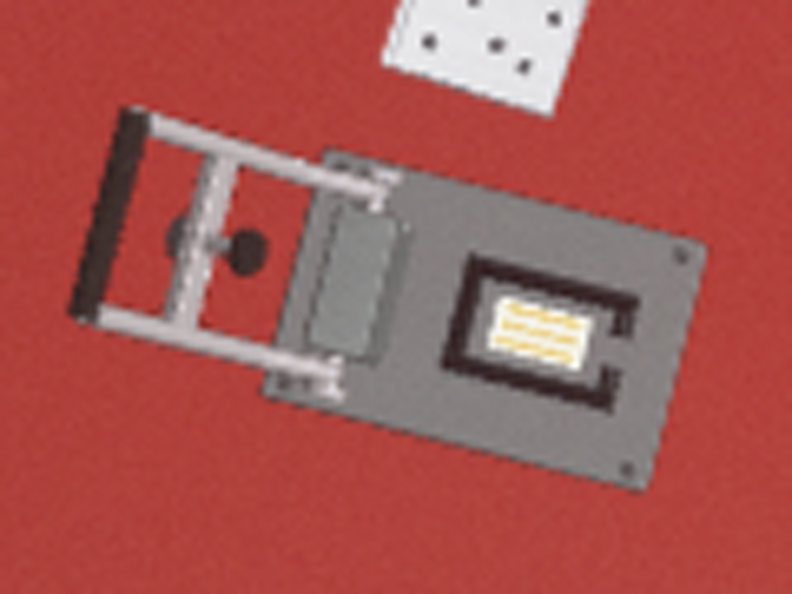

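View pics/t_pack.png

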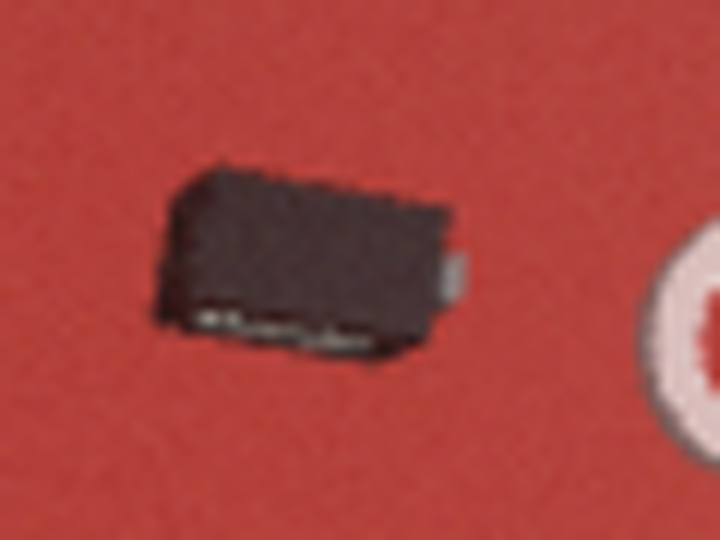

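View pics/s_pack.png

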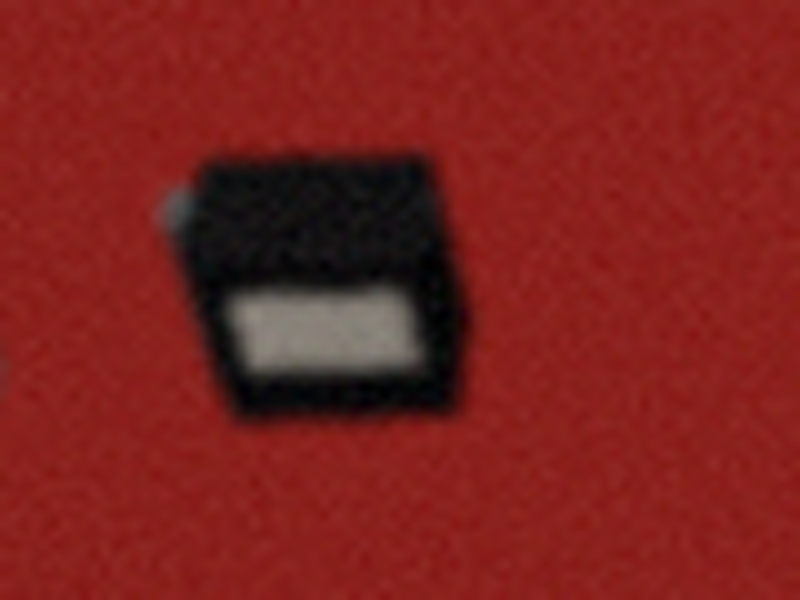

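View pics/s_dock.png

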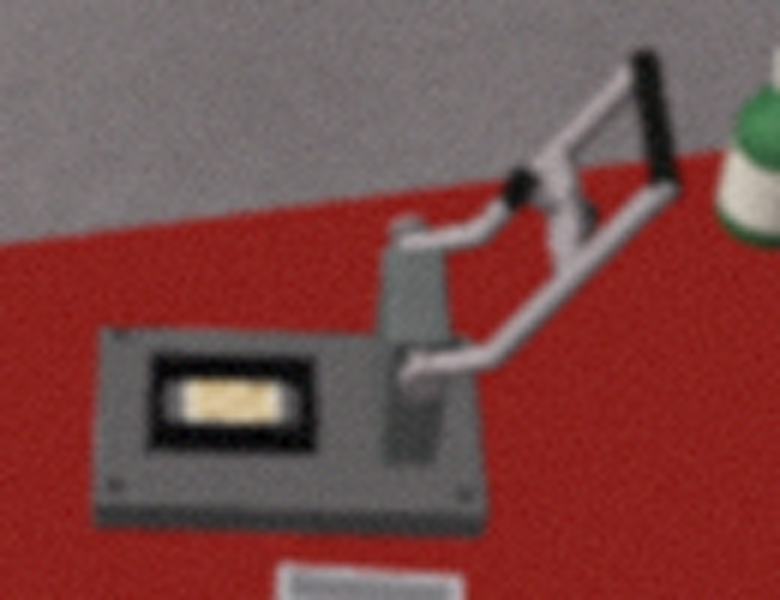

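Run:
```python
from h import *
import pickle; d,s=pickle.load(open("f0.pkl","rb"))
def c(x0,y0,S,p): return ((p[0]+.5)/S-.5+x0,(p[1]+.5)/S-.5+y0)
B=[onz(d,c(210,205,6.6,p),20) for p in [(706,243),(643,491),(262,395),(325,150)]]
B=np.array(B);print(B.round(1)); print([np.linalg.norm(B[i]-B[i-1]).round(1) for i in range(4)])
v=(B[2]+B[3]-B[0]-B[1])[:2]; yaw=np.degrees(np.arctan2(v[1],v[0])); u=v/np.linalg.norm(v)
print("dock +y dir",yaw, "origin",B.mean(0)[:2]-25*u)
P=np.array([onz(d,c(210,205,6.6,p),35.5) for p in [(475,253),(640,297),(612,410),(443,367)]])
print("walls",P.round(1),P.mean(0),[np.linalg.norm(P[i]-P[i-1]).round(1) for i in range(4)])
bar=[c(210,205,6.6,p) for p in [(135,112),(84,318)]]; barS=[c(320,160,6,p) for p in [(643,55),(667,180)]]
for a,b in zip(bar,barS):
    X=tri([(d,a),(s,b)]); print("bar",X.round(1),proj(d,X)-a,proj(s,X)-b)
Q=np.array([onz(d,c(395,200,12,p),64) for p in [(222,168),(452,205),(432,335),(197,302)]])
print("pack",Q.round(1),Q.mean(0),[np.linalg.norm(Q[i]-Q[i-1]).round(1) for i in range(4)])
print("rib",onz(d,c(395,200,12,(456,278)),64))
Q=np.array([onz(s,c(190,245,10,p),64) for p in [(205,158),(430,158),(447,290),(198,282)]])
print("pack s",Q.round(1),Q.mean(0))
```

```text
[[534.2  -2.7  20. ]
 [428.5  22.3  20. ]
 [466.6 184.9  20. ]
 [571.4 160.6  20. ]]
[np.float64(167.5), np.float64(108.6), np.float64(167.0), np.float64(107.6)]
dock +y dir 76.97900073272801 origin [494.5255885   66.90458554]
walls [[527.5  94.4  35.5]
 [510.   24.4  35.5]
 [462.3  35.4  35.5]
 [479.2 106.8  35.5]] [494.74374723  65.24886658  35.5       ] [np.float64(49.8), np.float64(72.1), np.float64(49.0), np.float64(73.5)]
bar [563.7 199.5 251.5] [[1.27874609 0.44089764]] [[ 1.50450448 -0.12166279]]
bar [495.3 246.1 127.3] [[-1.59154303 -0.55612605]] [[-1.78261102  0.10310231]]
pack [[ 611.9 -266.6   64. ]
 [ 604.2 -319.1   64. ]
 [ 574.4 -314.6   64. ]
 [ 581.1 -261.1   64. ]] [ 592.92018389 -290.32083252   64.        ] [np.float64(31.3), np.float64(53.0), np.float64(30.2), np.float64(53.9)]
rib [ 587.51487514 -319.99481549   64.        ]
pack s [[ 571.7 -310.9   64. ]
 [ 581.8 -258.6   64. ]
 [ 622.9 -256.2   64. ]
 [ 609.7 -312.6   64. ]] [ 596.5110548  -284.56105109   64.        ]
```

```bash
cat >> h.py <<'E'
from scipy.spatial.transform import Rotation as Ro
def rel(pos,yaw,rp=(180,0),st=None):
    st=st or sensors.observe()
    R0=Ro.from_euler("xyz",st["eef_rot"],degrees=True); R1=Ro.from_euler("xyz",[rp[0],rp[1],yaw],degrees=True)
    t=R0.inv().apply(np.array(pos)-st["tool_pos"]); r=(R0.inv()*R1).as_rotvec()
    return t.round(1), r.round(3), np.linalg.norm(t).round(1), np.degrees(np.linalg.norm(r)).round(1)
E
python3 - <<'E'
from h import *
import pickle; d,s=pickle.load(open("f0.pkl","rb"))
def c(x0,y0,S,p): return ((p[0]+.5)/S-.5+x0,(p[1]+.5)/S-.5+y0)
bar=[c(210,205,6.6,p) for p in [(135,112),(84,318)]]; barS=[c(320,160,6,p) for p in [(667,180),(643,55)]]
for a,b in zip(bar,barS):
    X=tri([(d,a),(s,b)]); print("bar",X.round(1),proj(d,X)-a,proj(s,X)-b)
w=viewer.grab_frame("wrist"); V=w["view"]; C=-V[:3,:3].T@V[:3,3]; st=sensors.observe()
R0=Ro.from_euler("xyz",st["eef_rot"],degrees=True)
print("cam in tool",R0.inv().apply(C-st["tool_pos"]), "look",R0.inv().apply(-V[2,:3]),"tool yaw",st["eef_rot"])
print(rel((594,-288,245),-8))
E
```

```text
bar [570.1 212.4 194.8] [[-0.04094076 -0.01448411]] [[-0.04850472  0.00315595]]
bar [491.5 230.5 192.4] [[-0.20034206 -0.06802947]] [[-0.22276933  0.01657621]]
cam in tool [  -1.01723002  -73.23672851 -128.04772428] look [-0.00114598  0.29021832  0.95695978] tool yaw [1.79999911e+02 3.26700924e-02 6.55475568e+01]
(array([-5.912e+02,  6.599e+02,  3.000e-01]), array([0.   , 0.   , 1.284]), np.float64(886.0), np.float64(73.5))
```

Run:
```python
from h import *
print(rel((594,-288,250),172))
```

```text
(array([-591.2,  659.9,   -4.7]), array([-1.000e-03,  0.000e+00, -1.858e+00]), np.float64(886.0), np.float64(106.5))
```

Request:
drive_tool(commands=[{"tx": -27,"ty": 30,"tz": -10,"rz": -0.1},{"tx": -54,"ty": 60,"tz": -20,"rz": -0.2},{"tx": -81,"ty": 90,"tz": -30,"rz": -0.3},{"tx": -108,"ty": 120,"tz": -30,"rz": -0.4},{"tx": -135,"ty": 150,"tz": -30,"rz": -0.5}])

```text
$.commands[0]: bad value
```

Request:
drive_tool(commands=[{"tx": -27,"ty": 30,"tz": -10,"rx": 0,"ry": 0,"rz": -0.1,"fingers": 1},{"tx": -54,"ty": 60,"tz": -20,"rx": 0,"ry": 0,"rz": -0.2,"fingers": 1},{"tx": -81,"ty": 90,"tz": -30,"rx": 0,"ry": 0,"rz": -0.3,"fingers": 1},{"tx": -108,"ty": 120,"tz": -30,"rx": 0,"ry": 0,"rz": -0.4,"fingers": 1},{"tx": -135,"ty": 150,"tz": -30,"rx": 0,"ry": 0,"rz": -0.5,"fingers": 1}])

```text
time_s: 0.72
tool_pos: [319.2, 337.0, 275.8]
eef_rot: [179.9, -0.0, 94.5]
wrist_force: [1.4, 0.3, -0.0]
width: 85.4
```

Run:
```python
from h import *
print(rel((594,-288,250),172))
```

```text
(array([-644.8,  224.6,   25.8]), array([ 1.000e-03,  0.000e+00, -1.352e+00]), np.float64(683.3), np.float64(77.5))
```

Request:
drive_tool(commands=[{"tx": -38,"ty": 13,"tz": 0,"rx": 0,"ry": 0,"rz": -0.12,"fingers": 1},{"tx": -76,"ty": 26,"tz": 0,"rx": 0,"ry": 0,"rz": -0.24,"fingers": 1},{"tx": -114,"ty": 39,"tz": 0,"rx": 0,"ry": 0,"rz": -0.36,"fingers": 1},{"tx": -152,"ty": 52,"tz": 0,"rx": 0,"ry": 0,"rz": -0.48,"fingers": 1},{"tx": -190,"ty": 65,"tz": 0,"rx": 0,"ry": 0,"rz": -0.6,"fingers": 1}])

```text
time_s: 1.13
tool_pos: [388.2, 177.9, 276.0]
eef_rot: [179.9, 0.0, 124.2]
wrist_force: [0.8, 0.4, -0.7]
width: 85.7
```

Run:
```python
from h import *
print(rel((594,-288,250),172))
```

```text
(array([-501. ,  -91.9,   26.1]), array([ 0.002,  0.001, -0.834]), np.float64(510.0), np.float64(47.8))
```

Request:
drive_tool(commands=[{"tx": -40,"ty": -7,"tz": 0,"rx": 0,"ry": 0,"rz": -0.1,"fingers": 1},{"tx": -80,"ty": -15,"tz": 0,"rx": 0,"ry": 0,"rz": -0.2,"fingers": 1},{"tx": -120,"ty": -22,"tz": 0,"rx": 0,"ry": 0,"rz": -0.3,"fingers": 1},{"tx": -160,"ty": -30,"tz": 0,"rx": 0,"ry": 0,"rz": -0.4,"fingers": 1},{"tx": -200,"ty": -37,"tz": 0,"rx": 0,"ry": 0,"rz": -0.5,"fingers": 1}])

```text
time_s: 1.55
tool_pos: [465.4, 1.0, 276.3]
eef_rot: [179.9, 0.1, 153.1]
wrist_force: [0.3, 0.4, -0.4]
width: 85.4
```

Run:
```python
from h import *
print(rel((594,-288,250),172))
```

```text
(array([-245.4, -199.5,   26.4]), array([ 0.002,  0.002, -0.33 ]), np.float64(317.4), np.float64(18.9))
```

Request:
drive_tool(commands=[{"tx": -31,"ty": -25,"tz": 4,"rx": 0,"ry": 0,"rz": -0.08,"fingers": 1},{"tx": -62,"ty": -50,"tz": 8,"rx": 0,"ry": 0,"rz": -0.16,"fingers": 1},{"tx": -93,"ty": -75,"tz": 12,"rx": 0,"ry": 0,"rz": -0.24,"fingers": 1},{"tx": -124,"ty": -100,"tz": 16,"rx": 0,"ry": 0,"rz": -0.3,"fingers": 1},{"tx": -155,"ty": -125,"tz": 20,"rx": 0,"ry": 0,"rz": -0.33,"fingers": 1}])

```text
time_s: 1.97
tool_pos: [547.5, -182.7, 256.2]
eef_rot: [179.9, 0.2, 172.1]
wrist_force: [0.6, -0.1, 1.0]
width: 85.5
```

Run:
```python
from h import *
print(rel((594,-288,220),172))
```

```text
(array([-60.4, -98. ,  36.3]), array([0.001, 0.003, 0.002]), np.float64(120.7), np.float64(0.2))
```

Request:
drive_tool(commands=[{"tx": -20,"ty": -32,"tz": 12,"rx": 0,"ry": 0,"rz": 0,"fingers": 1},{"tx": -40,"ty": -65,"tz": 24,"rx": 0,"ry": 0,"rz": 0,"fingers": 1},{"tx": -60,"ty": -98,"tz": 36,"rx": 0,"ry": 0,"rz": 0,"fingers": 1},{"tx": -60,"ty": -98,"tz": 36,"rx": 0,"ry": 0,"rz": 0,"fingers": 1}])

```text
time_s: 2.3
tool_pos: [594.2, -294.0, 214.4]
eef_rot: [179.9, -0.1, 171.8]
wrist_force: [-0.7, 0.4, -0.1]
width: 85.6
```

Run:
```python
from h import *
import pickle
w=viewer.grab_frame("wrist"); pickle.dump((w,sensors.observe()),open("w1.pkl","wb")); cv2.imwrite("pics/w1.png",w["frame"][:,:,::-1])
print(proj(w,[(594,-288,64)]))
```

```text
[[325.08675381 233.73854242]]
```

View pics/w1.png

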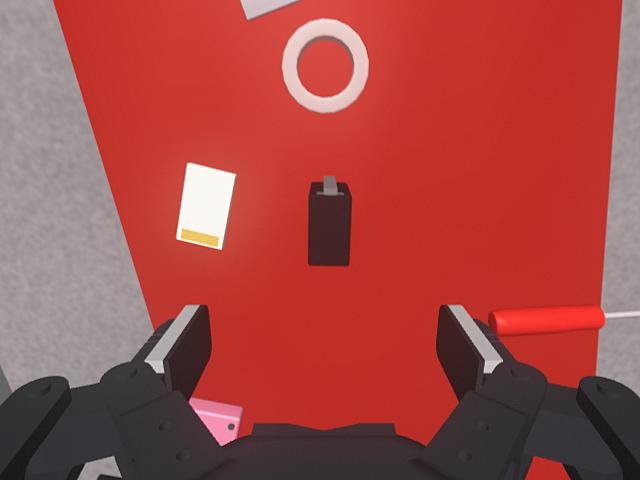

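Run:
```python
from h import *
import pickle
w,st=pickle.load(open("w1.pkl","rb"))
crop(w,290,165,80,110,5.4,"pics/w1c.png")
f=w["frame"].astype(int); m=((f[:,:,0]<75)).astype(np.uint8); m[:150]=0;m[290:]=0;m[:,:290]=0;m[:,370:]=0
print(f[240,325],f[187,317],f[187,330])
for r in range(196,270,6):
    xs=np.where(m[r])[0]; print(r,xs.min() if len(xs) else None,xs.max() if len(xs) else None)
```

```text
[67 36 38] [68 32 32] [131 115 116]
196 309 350
202 309 350
208 309 350
214 309 350
220 309 349
226 309 349
232 309 349
238 309 349
244 309 348
250 309 348
256 309 348
262 308 348
268 None None
```

View pics/w1c.png

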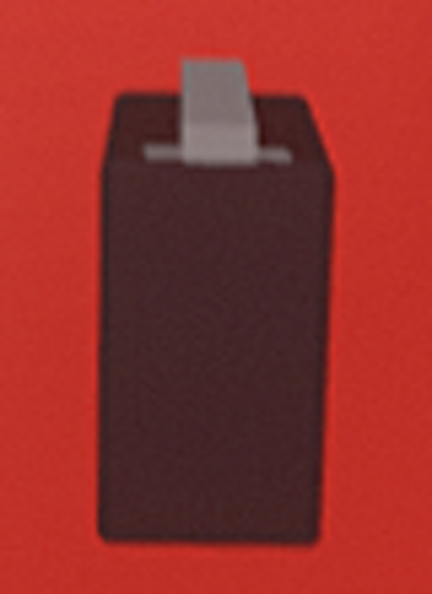

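Run:
```python
from h import *
import pickle
w,st=pickle.load(open("w1.pkl","rb"))
c=lambda p:((p[0]+.5)/5.4-.5+290,(p[1]+.5)/5.4-.5+165)
Q=np.array([onz(w,c(p),64) for p in [(102,163),(332,166),(320,543),(98,540)]])
print(Q.round(1),Q.mean(0),[np.linalg.norm(Q[i]-Q[i-1]).round(1) for i in range(4)])
v=(Q[2]+Q[3]-Q[0]-Q[1]);print(np.degrees(np.arctan2(v[1],v[0])))
v=(Q[1]+Q[2]-Q[0]-Q[3]);print(np.degrees(np.arctan2(v[1],v[0])))
print(sensors.observe()["tool_pos"],sensors.observe()["eef_rot"], rel((Q.mean(0)[0],Q.mean(0)[1],41),172))
```

```text
[[ 601.8 -319.    64. ]
 [ 571.1 -314.1   64. ]
 [ 579.5 -260.5   64. ]
 [ 610.7 -265.5   64. ]] [ 590.77190585 -289.75866168   64.        ] [np.float64(54.3), np.float64(31.0), np.float64(54.3), np.float64(31.6)]
80.85793501157775
170.97473884313436
[ 593.25617278 -291.03432166  215.9703528 ] [ 1.79830123e+02 -1.12004851e-01  1.71892228e+02] (array([  2.3,   0.4, 175. ]), array([ 0.003, -0.002, -0.002]), np.float64(175.0), np.float64(0.2))
```

Request:
drive_tool(commands=[{"tx": 2.5,"ty": 0.5,"tz": 40,"rx": 0,"ry": 0,"rz": 0.015,"fingers": 0.8},{"tx": 2.5,"ty": 0.5,"tz": 80,"rx": 0,"ry": 0,"rz": 0.015,"fingers": 0.8},{"tx": 2.5,"ty": 0.5,"tz": 105,"rx": 0,"ry": 0,"rz": 0.015,"fingers": 0.8},{"tx": 2.5,"ty": 0.5,"tz": 130,"rx": 0,"ry": 0,"rz": 0.015,"fingers": 0.8},{"tx": 2.5,"ty": 0.5,"tz": 130,"rx": 0,"ry": 0,"rz": 0.015,"fingers": 0.8}])

```text
time_s: 2.77
tool_pos: [587.2, -286.6, 80.7]
eef_rot: [179.6, -0.6, 171.1]
wrist_force: [-2.0, 1.3, -0.1]
width: 67.9
```

Run:
```python
from h import *
import pickle
w=viewer.grab_frame("wrist"); cv2.imwrite("pics/w2.png",w["frame"][:,:,::-1])
print(rel((591,-290,36),171),sensors.observe()["tool_pos"])
```

```text
(array([-3.2, -2.3, 47.7]), array([ 0.006, -0.008,  0.001]), np.float64(47.9), np.float64(0.5)) [ 588.5333189  -287.52478009   83.7412823 ]
```

View pics/w2.png

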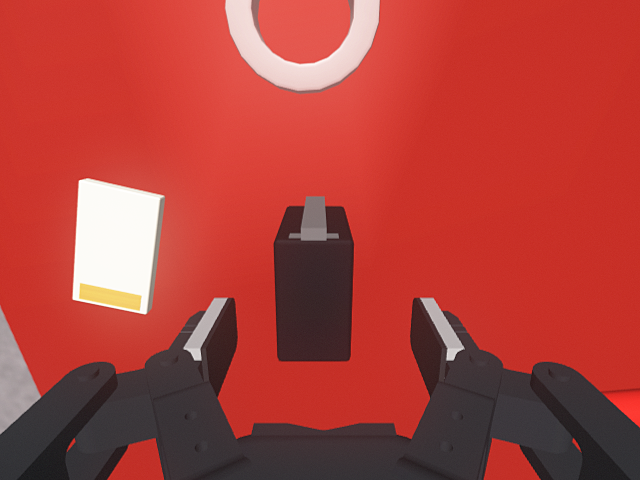

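The pack (px ~314,300) sits between the pads (midpoint ~325), about 3 mm off, which the move corrects.

Request:
drive_tool(commands=[{"tx": -3,"ty": -2,"tz": 15,"rx": 0.006,"ry": -0.008,"rz": 0,"fingers": 0.8},{"tx": -3,"ty": -2,"tz": 30,"rx": 0.006,"ry": -0.008,"rz": 0,"fingers": 0.8},{"tx": -3,"ty": -2,"tz": 43,"rx": 0.006,"ry": -0.008,"rz": 0,"fingers": 0.8},{"tx": -3,"ty": -2,"tz": 47,"rx": 0.006,"ry": -0.008,"rz": 0,"fingers": 0.8},{"tx": -3,"ty": -2,"tz": 47,"rx": 0.006,"ry": -0.008,"rz": 0,"fingers": 0.8}])

```text
time_s: 3.23
tool_pos: [591.3, -289.4, 37.9]
eef_rot: [-180.0, 0.1, 171.1]
wrist_force: [-0.8, 0.6, -0.2]
width: 68.2
```

Run:
```python
from h import *
w=viewer.grab_frame("wrist"); cv2.imwrite("pics/w3.png",w["frame"][:,:,::-1])
print(rel((591,-290,36),171),sensors.observe()["tool_pos"],sensors.observe()["eef_rot"])
```

```text
(array([ 0.6, -0.3,  2.5]), array([-0.001,  0.002,  0.002]), np.float64(2.6), np.float64(0.2)) [ 591.65025941 -289.79306601   38.52981422] [-1.79933387e+02  1.22589592e-01  1.71098404e+02]
```

View pics/w3.png

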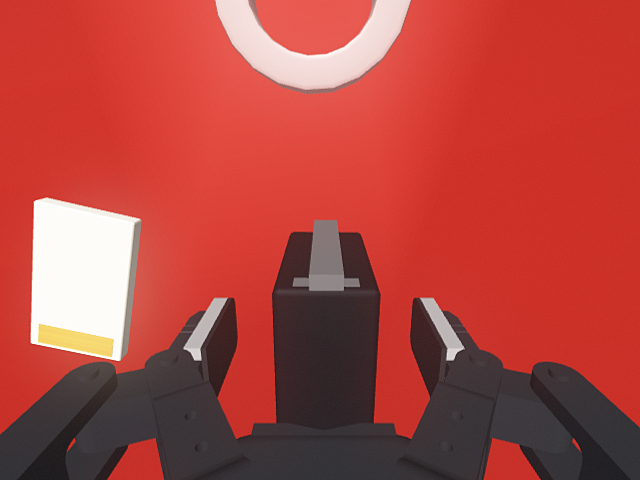

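Centred between the pads. Closing.

Request:
drive_tool(commands=[{"tx": 0.5,"ty": 0,"tz": 2,"rx": 0,"ry": 0,"rz": 0,"fingers": 0.5},{"tx": 0.5,"ty": 0,"tz": 2,"rx": 0,"ry": 0,"rz": 0,"fingers": 0.4},{"tx": 0.5,"ty": 0,"tz": 2,"rx": 0,"ry": 0,"rz": 0,"fingers": 0},{"tx": 0.5,"ty": 0,"tz": 2,"rx": 0,"ry": 0,"rz": 0,"fingers": 0},{"tx": 0.5,"ty": 0,"tz": 2,"rx": 0,"ry": 0,"rz": 0,"fingers": 0}])

```text
time_s: 3.7
tool_pos: [591.9, -290.2, 38.0]
eef_rot: [-179.9, 0.2, 171.1]
wrist_force: [-1.0, 1.1, 6.3]
width: 31.6
```

Request:
drive_tool(commands=[{"tx": 0,"ty": 0,"tz": 0,"rx": 0,"ry": 0,"rz": 0,"fingers": 0},{"tx": 0,"ty": 0,"tz": 0,"rx": 0,"ry": 0,"rz": 0,"fingers": 0},{"tx": 0,"ty": 0,"tz": 0,"rx": 0,"ry": 0,"rz": 0,"fingers": 0}])

```text
time_s: 3.95
tool_pos: [591.9, -290.2, 38.1]
eef_rot: [-179.9, 0.2, 171.1]
wrist_force: [-0.3, -0.2, 1.3]
width: 31.5
```

Request:
drive_tool(commands=[{"tx": 0,"ty": 0,"tz": -15,"rx": 0,"ry": 0,"rz": 0,"fingers": 0},{"tx": 0,"ty": 0,"tz": -45,"rx": 0,"ry": 0,"rz": 0,"fingers": 0},{"tx": 0,"ty": 0,"tz": -82,"rx": 0,"ry": 0,"rz": 0.01,"fingers": 0},{"tx": 4,"ty": 15,"tz": -117,"rx": 0,"ry": 0,"rz": 0.02,"fingers": 0},{"tx": 8,"ty": 35,"tz": -150,"rx": 0,"ry": 0,"rz": 0.03,"fingers": 0}])

```text
time_s: 4.37
tool_pos: [588.4, -255.0, 189.0]
eef_rot: [-179.9, 0.2, 169.2]
wrist_force: [0.9, 0.1, -1.4]
width: 31.5
```

Run:
```python
from h import *
print(rel((505,110,290),167),sensors.observe()["width"])
```

```text
(array([ 149.9,  342.7, -102.4]), array([-0.002,  0.004,  0.039]), np.float64(387.8), np.float64(2.2)) 31.47267632691583
```

Request:
drive_tool(commands=[{"tx": 15,"ty": 34,"tz": -20,"rx": 0,"ry": 0,"rz": 0,"fingers": 0},{"tx": 30,"ty": 68,"tz": -40,"rx": 0,"ry": 0,"rz": 0.01,"fingers": 0},{"tx": 45,"ty": 102,"tz": -60,"rx": 0,"ry": 0,"rz": 0.02,"fingers": 0},{"tx": 60,"ty": 137,"tz": -80,"rx": 0,"ry": 0,"rz": 0.03,"fingers": 0},{"tx": 75,"ty": 171,"tz": -102,"rx": 0,"ry": 0,"rz": 0.039,"fingers": 0}])

```text
time_s: 4.78
tool_pos: [546.1, -74.5, 288.3]
eef_rot: [-179.9, 0.1, 166.9]
wrist_force: [0.3, 0.5, -1.0]
width: 31.5
```

Run:
```python
from h import *
print(rel((505,110,290),167),sensors.observe()["width"])
```

```text
(array([ 81.7, 170.4,  -2.2]), array([-0.002,  0.002, -0.001]), np.float64(189.0), np.float64(0.2)) 31.54583848731473
```

Request:
drive_tool(commands=[{"tx": 17,"ty": 35,"tz": -2,"rx": 0,"ry": 0,"rz": 0,"fingers": 0},{"tx": 34,"ty": 70,"tz": -2,"rx": 0,"ry": 0,"rz": 0,"fingers": 0},{"tx": 52,"ty": 107,"tz": -2,"rx": 0,"ry": 0,"rz": 0,"fingers": 0},{"tx": 68,"ty": 142,"tz": -2,"rx": 0,"ry": 0,"rz": 0,"fingers": 0},{"tx": 82,"ty": 170,"tz": -2,"rx": 0,"ry": 0,"rz": 0,"fingers": 0}])

```text
time_s: 5.2
tool_pos: [503.4, 112.1, 289.6]
eef_rot: [-179.9, 0.1, 167.0]
wrist_force: [-0.7, -0.8, -1.0]
width: 31.2
```

Run:
```python
from h import *
import pickle
w=viewer.grab_frame("wrist"); w=viewer.grab_frame("wrist"); pickle.dump((w,sensors.observe()),open("w4.pkl","wb"));cv2.imwrite("pics/w4.png",w["frame"][:,:,::-1])
print(sensors.observe()["tool_pos"],sensors.observe()["eef_rot"])
```

```text
[502.81999646 113.69650926 289.67380117] [-1.79958132e+02  5.50976704e-02  1.67276455e+02]
```

View pics/w4.png

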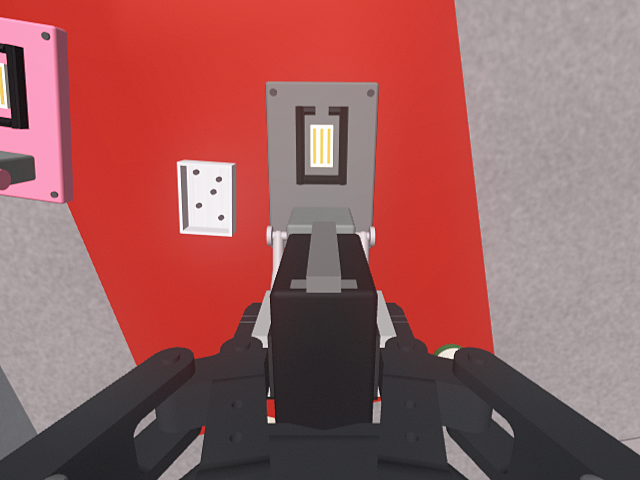

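The wrist view shows the whole grey dock: pocket walls at px ~(297-347, 106-184), slot at the top (~322,106), clear of the pack in hand.

Run:
```python
from h import *
import pickle
w,st=pickle.load(open("w4.pkl","rb"))
crop(w,255,72,135,175,3.4,"pics/w4c.png")
crop(w,288,98,70,95,6.2,"pics/w4d.png")
```

```text
(no output)
```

View pics/w4c.png

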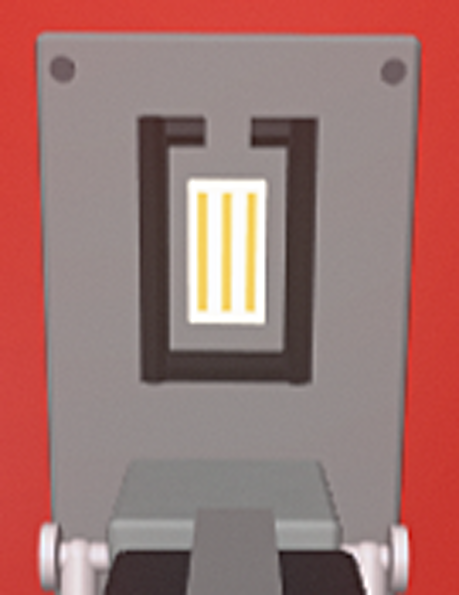

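View pics/w4d.png

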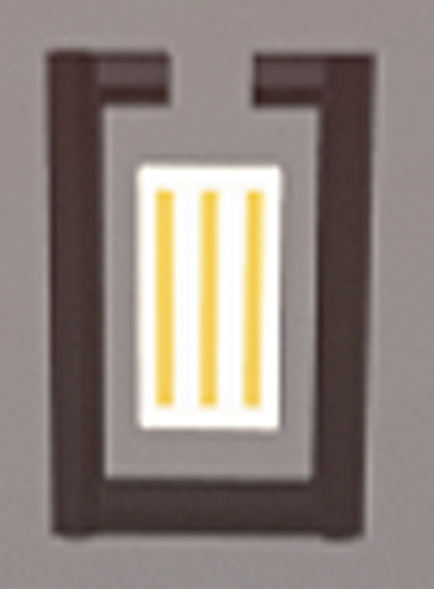

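Run:
```python
from h import *
import pickle
w,st=pickle.load(open("w4.pkl","rb"))
c=lambda p:((p[0]+.5)/6.2-.5+288,(p[1]+.5)/6.2-.5+98)
c2=lambda p:((p[0]+.5)/3.4-.5+255,(p[1]+.5)/3.4-.5+72)
P=np.array([onz(w,c(p),35.5) for p in [(49,52),(375,54),(362,537),(53,533)]])
print(P.round(1),P.mean(0),[np.linalg.norm(P[i]-P[i-1]).round(1) for i in range(4)])
ang=lambda v:np.degrees(np.arctan2(v[1],v[0])).round(2)
print("yaws y,x",ang(P[2]+P[3]-P[0]-P[1]),ang(P[1]+P[2]-P[0]-P[3]))
S=np.array([onz(w,c(p),27) for p in [(138,165),(281,165),(280,430),(138,430)]])
print("white",S.mean(0),ang(S[2]+S[3]-S[0]-S[1]),ang(S[1]+S[2]-S[0]-S[3]),[np.linalg.norm(S[i]-S[i-1]).round(1) for i in range(4)])
print("slot z35.5",onz(w,c((211.5,78)),35.5), "walls y inner back z27", onz(w,c((209,480)),35.5))
B=[onz(w,c2(p),20) for p in [(38,35),(419,38)]]
print("base front",np.round(B,1),np.linalg.norm(B[0]-B[1]),ang(B[1]-B[0]))
m=(B[0]+B[1])/2; print("origin from base front", m[:2]+60*np.array([np.cos(np.radians(77)),np.sin(np.radians(77))]))
```

```text
[[508.2  24.3  35.5]
 [460.3  35.5  35.5]
 [477.2 106.7  35.5]
 [525.2  95.1  35.5]] [492.71888814  65.41174677  35.5       ] [np.float64(72.8), np.float64(49.2), np.float64(73.2), np.float64(49.4)]
yaws y,x 76.56 166.65
white [492.904184    65.70127645  27.        ] 76.99 167.19 [np.float64(41.0), np.float64(22.4), np.float64(41.0), np.float64(22.9)]
slot z35.5 [485.11207837  33.40225989  35.5       ] walls y inner back z27 [499.01832715  92.41605926  35.5       ]
base front [[531.5  -3.9  20. ]
 [427.   20.7  20. ]] 107.36566896977392 166.77
origin from base front [492.78715487  66.87736521]
```

Run:
```python
from h import *
print(rel((492.8,65.8,130),166.8))
```

```text
(array([ -0.6, -48.8, 159.7]), array([-0.001,  0.001,  0.008]), np.float64(167.0), np.float64(0.5))
```

Request:
drive_tool(commands=[{"tx": -0.5,"ty": -35,"tz": 5,"rx": 0,"ry": 0,"rz": 0.008,"fingers": 0},{"tx": -0.5,"ty": -48.8,"tz": 35,"rx": 0,"ry": 0,"rz": 0.008,"fingers": 0},{"tx": -0.5,"ty": -48.8,"tz": 75,"rx": 0,"ry": 0,"rz": 0.008,"fingers": 0},{"tx": -0.5,"ty": -48.8,"tz": 115,"rx": 0,"ry": 0,"rz": 0.008,"fingers": 0},{"tx": -0.5,"ty": -48.8,"tz": 145,"rx": 0,"ry": 0,"rz": 0.008,"fingers": 0}])

```text
time_s: 5.72
tool_pos: [491.2, 64.9, 141.8]
eef_rot: [-179.9, -0.1, 166.7]
wrist_force: [0.5, -0.8, -3.1]
width: 31.7
```

Run:
```python
from h import *
print(rel((492.8,65.8,130),166.8))
```

```text
(array([-1.3,  1.3, 11.8]), array([-0.001, -0.001, -0.001]), np.float64(11.9), np.float64(0.1))
```

Request:
drive_tool(commands=[{"tx": -1.3,"ty": 1.3,"tz": 12,"rx": 0,"ry": 0,"rz": 0,"fingers": 0},{"tx": -1.3,"ty": 1.3,"tz": 16,"rx": 0,"ry": 0,"rz": 0,"fingers": 0},{"tx": -1.3,"ty": 1.3,"tz": 16,"rx": 0,"ry": 0,"rz": 0,"fingers": 0}])

```text
time_s: 5.97
tool_pos: [491.7, 65.3, 124.4]
eef_rot: [-179.9, -0.3, 166.7]
wrist_force: [-0.7, -0.5, -1.2]
width: 31.2
```

Run:
```python
from h import *
import pickle
w=viewer.grab_frame("wrist"); s=viewer.grab_frame("scene"); pickle.dump((w,s,sensors.observe()),open("w5.pkl","wb"));cv2.imwrite("pics/w5.png",w["frame"][:,:,::-1])
crop(s,320,160,130,100,6,"pics/s5.png")
print(sensors.observe()["tool_pos"],sensors.observe()["eef_rot"])
```

```text
[493.68773982  65.47411035 126.7645544 ] [-1.79930763e+02  1.12779074e-02  1.66721058e+02]
```

View pics/w5.png

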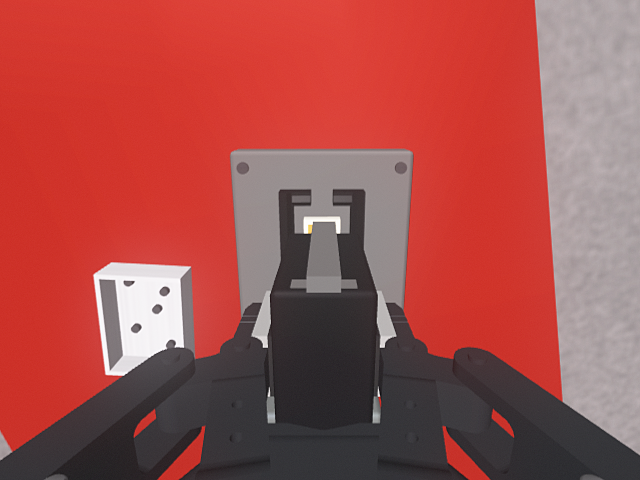

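View pics/s5.png

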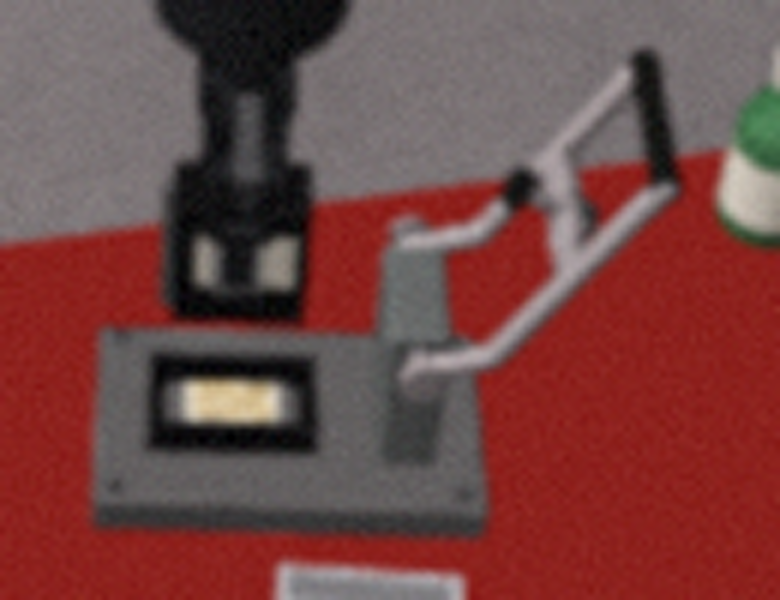

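Run:
```python
from h import *
import pickle
w,s,st=pickle.load(open("w5.pkl","rb"))
crop(w,270,180,105,120,5,"pics/w5c.png")
```

```text
(no output)
```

View pics/w5c.png

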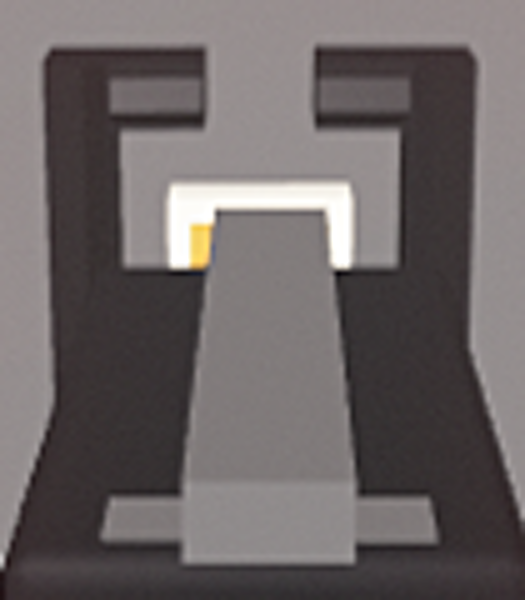

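Run:
```python
from h import *
import pickle
w,s,st=pickle.load(open("w5.pkl","rb"))
c=lambda p:((p[0]+.5)/5-.5+270,(p[1]+.5)/5-.5+180)
zt=st["tool_pos"][2]; zb=zt-38
a=np.radians(-13.2); X=np.array([np.cos(a),np.sin(a)]);Y=np.array([-np.sin(a),np.cos(a)])
def dk(p): q=p[:2]-np.array([492.8,65.6]); return np.round([q@X,q@Y],1)
for n,p,z in [("ribL bot",(215,210),zb),("ribR bot",(327,210),zb),("ribL top",(183,483),zb+64),("ribR top",(355,483),zb+64),("ribroot L",(183,563),zb+64),("ribroot R",(355,563),zb+64),
 ("slotL o",(206,47),35.5),("slotR o",(315,47),35.5),("slotL i",(206,128),27),("slotR i",(315,128),27),("wallL o",(46,50),35.5),("wallR o",(476,50),35.5),("wallL lo",(56,400),35.5),("wallR lo",(468,345),35.5),("innerL",(120,200),27),("innerR",(403,200),27)]:
    print(n,dk(onz(w,c(p),z)))
q=st["tool_pos"]; print("tcp",dk(q),q,st["eef_rot"])
```

```text
ribL bot [  4.  -33.6]
ribR bot [ -5.8 -33.6]
ribL top [  4.4 -34.2]
ribR top [ -5.2 -34.2]
ribroot L [  4.4 -29.4]
ribroot R [ -5.3 -29.3]
slotL o [  6.2 -39.1]
slotR o [ -6.1 -39.1]
slotL i [  6.5 -28. ]
slotR i [ -6.4 -28. ]
wallL o [ 24.3 -38.8]
wallR o [-24.3 -38.7]
wallL lo [24.6  3.2]
wallR lo [-24.4  -3.6]
innerL [ 17.  -19.2]
innerR [-17.  -19.1]
tcp [0.9 0.1] [493.68773982  65.47411035 126.7645544 ] [-1.79930763e+02  1.12779074e-02  1.66721058e+02]
```

Request:
drive_tool(commands=[{"tx": -0.5,"ty": 0,"tz": 15,"rx": 0,"ry": 0,"rz": 0,"fingers": 0},{"tx": -0.5,"ty": 0,"tz": 30,"rx": 0,"ry": 0,"rz": 0,"fingers": 0},{"tx": -0.5,"ty": 0,"tz": 42,"rx": 0,"ry": 0,"rz": 0,"fingers": 0},{"tx": -0.5,"ty": 0,"tz": 42,"rx": 0,"ry": 0,"rz": 0,"fingers": 0},{"tx": -0.5,"ty": 0,"tz": 42,"rx": 0,"ry": 0,"rz": 0,"fingers": 0}])

```text
time_s: 6.48
tool_pos: [494.9, 65.2, 85.9]
eef_rot: [-179.9, 0.1, 166.7]
wrist_force: [-0.2, 0.2, -1.8]
width: 31.6
```

Run:
```python
from h import *
import pickle
w=viewer.grab_frame("wrist"); st=sensors.observe(); s=viewer.grab_frame("scene"); pickle.dump((w,s,st),open("w6.pkl","wb"))
crop(w,245,180,155,120,5,"pics/w6c.png")
crop(s,320,160,130,100,6,"pics/s6.png")
print(st["tool_pos"],st["eef_rot"],st["wrist_force"])
```

```text
[495.28884072  65.27024099  86.28564607] [-1.79954854e+02  1.38833286e-01  1.66726925e+02] [ 0.39912456  0.07205104 -1.70633269]
```

View pics/w6c.png

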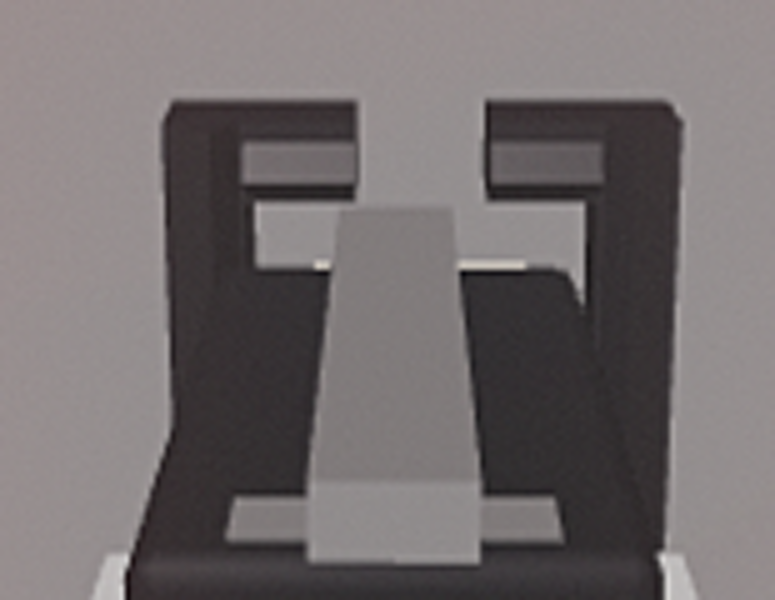

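View pics/s6.png

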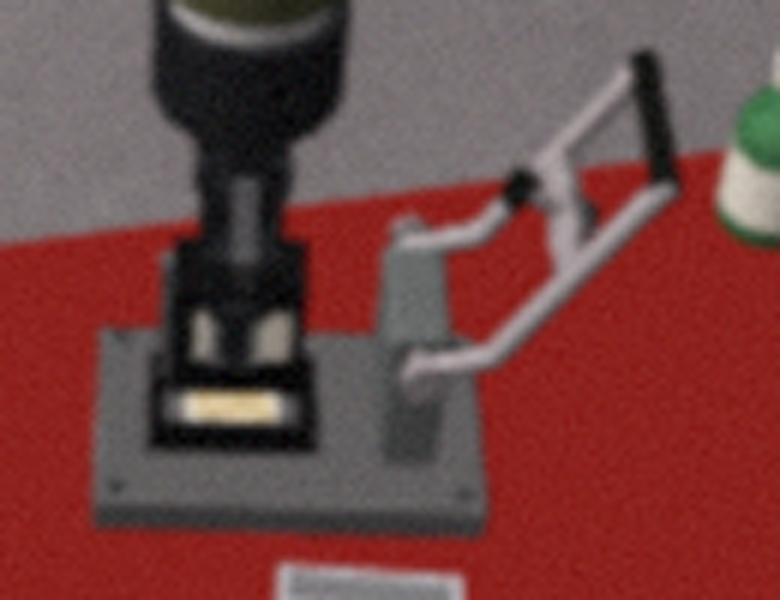

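Run:
```python
from h import *
import pickle
w,s,st=pickle.load(open("w6.pkl","rb"))
c=lambda p:((p[0]+.5)/5-.5+245,(p[1]+.5)/5-.5+180)
zt=st["tool_pos"][2]; zb=zt-38
a=np.radians(-13.2); X=np.array([np.cos(a),np.sin(a)]);Y=np.array([-np.sin(a),np.cos(a)])
def dk(p): q=p[:2]-np.array([492.8,65.6]); return np.round([q@X,q@Y],1)
for n,p,z in [("ribL bot",(340,207),zb),("ribR bot",(455,207),zb),("ribL top",(307,481),zb+64),("ribR top",(480,481),zb+64),
 ("slotL o",(357,100),35.5),("slotR o",(486,100),35.5),("slotL i",(356,200),27),("slotR i",(486,200),27),("wallL o",(163,103),35.5),("wallR o",(682,105),35.5),("flare in L",(240,140),35.5),("flare out R",(605,140),35.5),("innerL",(254,230),27),("innerR",(587,230),27)]:
    print(n,dk(onz(w,c(p),z)))
q=st["tool_pos"]; print("tcp",dk(q),q,st["eef_rot"]); print(sensors.observe()["tool_pos"])
```

```text
ribL bot [  7.4 -32.7]
ribR bot [ -2.8 -32.7]
ribL top [  7.4 -32.9]
ribR top [ -2.4 -32.9]
slotL o [  6.1 -39.8]
slotR o [ -6.  -39.7]
slotL i [  6.4 -28. ]
slotR i [ -6.5 -28. ]
wallL o [ 24.3 -39.5]
wallR o [-24.4 -39.2]
flare in L [ 17.1 -36. ]
flare out R [-17.3 -35.9]
innerL [ 16.7 -24.9]
innerR [-16.7 -24.9]
tcp [2.5 0.2] [495.28884072  65.27024099  86.28564607] [-1.79954854e+02  1.38833286e-01  1.66726925e+02]
[495.48536119  65.27185457  86.43177052]
```

Request:
drive_tool(commands=[{"tx": 2.5,"ty": 0,"tz": 0,"rx": 0,"ry": 0,"rz": 0,"fingers": 0},{"tx": 2.5,"ty": 0,"tz": 0,"rx": 0,"ry": 0,"rz": 0,"fingers": 0},{"tx": 2.5,"ty": 0,"tz": 3,"rx": 0,"ry": 0,"rz": 0,"fingers": 0},{"tx": 2.5,"ty": 0,"tz": 3,"rx": 0,"ry": 0,"rz": 0,"fingers": 0},{"tx": 2.5,"ty": 0,"tz": 3,"rx": 0,"ry": 0,"rz": 0,"fingers": 0}])

```text
time_s: 7.0
tool_pos: [492.9, 65.9, 83.3]
eef_rot: [-180.0, 0.2, 166.7]
wrist_force: [1.9, 0.1, -2.0]
width: 31.0
```

```bash
cat >> h.py <<'E'
_a=np.radians(-13.2); DX=np.array([np.cos(_a),np.sin(_a)]);DY=np.array([-np.sin(_a),np.cos(_a)]);DO=np.array([492.8,65.6])
def dk(p): q=np.array(p)[:2]-DO; return np.round([q@DX,q@DY,p[2]],1)
def dw(x,y,z): q=DO+x*DX+y*DY; return np.array([q[0],q[1],z])
E
python3 - <<'E'
from h import *
w=viewer.grab_frame("wrist"); st=sensors.observe()
crop(w,245,180,155,120,5,"pics/w7c.png")
print(dk(st["tool_pos"]),st["eef_rot"],st["wrist_force"])
E
```

```text
[ 0.1  0.3 83.4] [-1.79961109e+02  1.56762905e-01  1.66727007e+02] [ 0.1366284  -0.61430746 -1.22317111]
```

View pics/w7c.png

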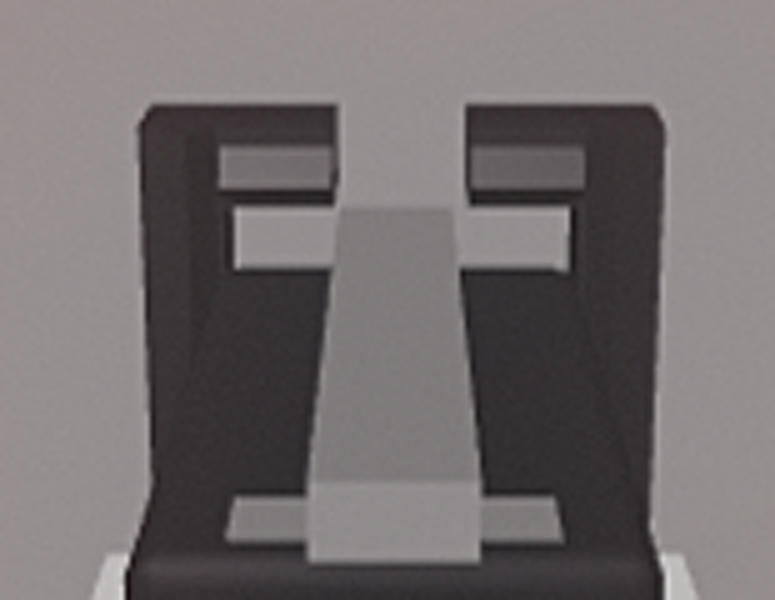

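The rib (crop x 397) is within ~0.4 mm of the slot centre (401). Descending in stages with a force check.

Request:
drive_tool(commands=[{"tx": 0.3,"ty": 0,"tz": 4,"rx": 0,"ry": 0,"rz": 0,"fingers": 0},{"tx": 0.3,"ty": 0,"tz": 7,"rx": 0,"ry": 0,"rz": 0,"fingers": 0},{"tx": 0.3,"ty": 0,"tz": 9,"rx": 0,"ry": 0,"rz": 0,"fingers": 0},{"tx": 0.3,"ty": 0,"tz": 11,"rx": 0,"ry": 0,"rz": 0,"fingers": 0}])

```text
time_s: 7.38
tool_pos: [492.4, 65.9, 71.8]
eef_rot: [-180.0, 0.1, 166.7]
wrist_force: [-0.5, -0.8, -2.0]
width: 31.8
```

Run:
```python
from h import *
st=sensors.observe()
print(dk(st["tool_pos"]),st["eef_rot"],st["wrist_force"])
```

```text
[-0.5  0.2 71.8] [-1.79951031e+02  1.15482194e-01  1.66725417e+02] [-0.52162932 -0.77734015 -2.02165183]
```

Request:
drive_tool(commands=[{"tx": -0.3,"ty": 0,"tz": 1.5,"rx": 0,"ry": 0,"rz": 0,"fingers": 0},{"tx": -0.3,"ty": 0,"tz": 3,"rx": 0,"ry": 0,"rz": 0,"fingers": 0},{"tx": -0.3,"ty": 0,"tz": 4.5,"rx": 0,"ry": 0,"rz": 0,"fingers": 0},{"tx": -0.3,"ty": 0,"tz": 6,"rx": 0,"ry": 0,"rz": 0,"fingers": 0},{"tx": -0.3,"ty": 0,"tz": 6,"rx": 0,"ry": 0,"rz": 0,"fingers": 0}])

```text
time_s: 7.8
tool_pos: [492.5, 65.8, 65.5]
eef_rot: [-179.9, 0.1, 166.7]
wrist_force: [-0.9, 0.6, -2.0]
width: 31.5
```

Run:
```python
from h import *
w=viewer.grab_frame("wrist"); s=viewer.grab_frame("scene"); st=sensors.observe()
crop(w,245,180,155,120,5,"pics/w8c.png");crop(s,320,160,130,100,6,"pics/s8.png")
print(dk(st["tool_pos"]),st["eef_rot"],st["wrist_force"])
```

```text
[-0.1  0.2 65.8] [-1.79948169e+02  1.15033190e-01  1.66726742e+02] [ 0.44896061  0.45618404 -1.65304464]
```

View pics/w8c.png

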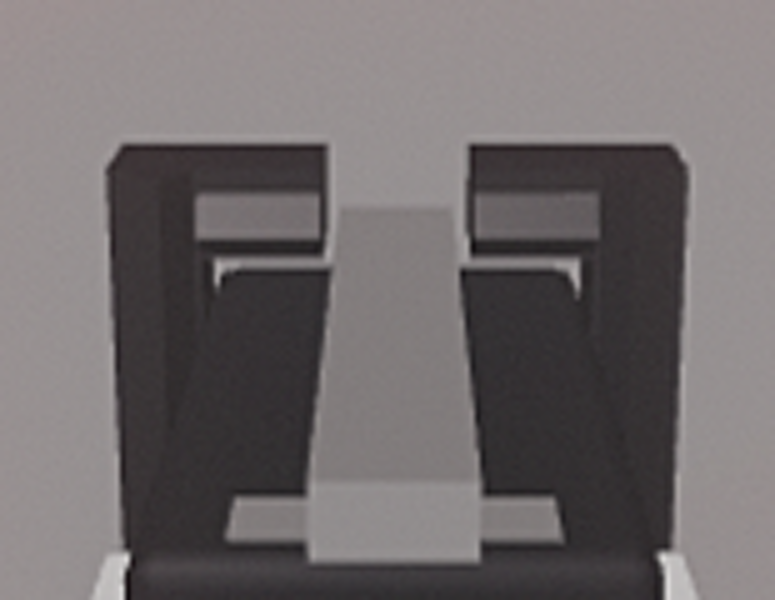

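View pics/s8.png

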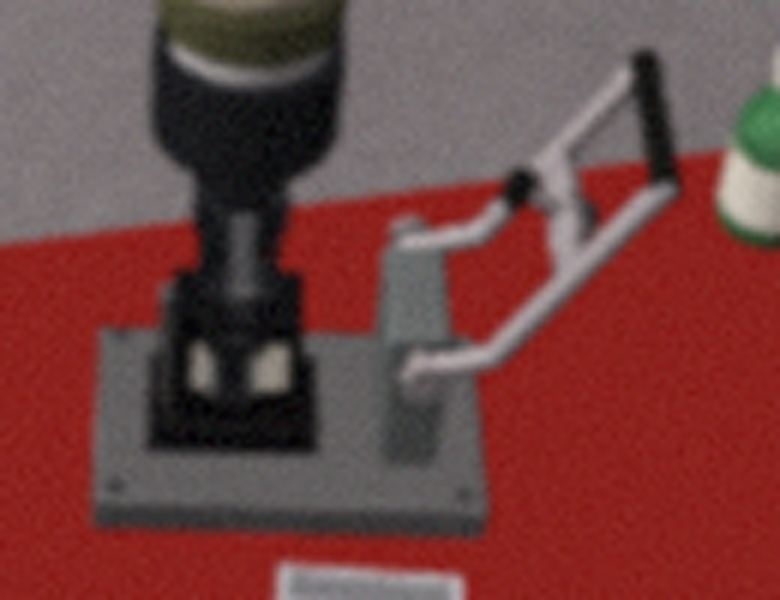

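The rib is in the slot (crop 340–455 inside 328–470) and the pack is between the walls. A touch lower until the spring plate takes it.

Request:
drive_tool(commands=[{"tx": 0,"ty": 0,"tz": 0.7,"rx": 0,"ry": 0,"rz": 0,"fingers": 0},{"tx": 0,"ty": 0,"tz": 1.4,"rx": 0,"ry": 0,"rz": 0,"fingers": 0},{"tx": 0,"ty": 0,"tz": 1.4,"rx": 0,"ry": 0,"rz": 0,"fingers": 0}])

```text
time_s: 8.15
tool_pos: [492.9, 65.9, 64.6]
eef_rot: [-180.0, 0.1, 166.7]
wrist_force: [0.3, -0.1, 0.7]
width: 31.5
```

Request:
drive_tool(commands=[{"tx": 0,"ty": 0,"tz": 0,"rx": 0,"ry": 0,"rz": 0,"fingers": 0.5},{"tx": 0,"ty": 0,"tz": 0,"rx": 0,"ry": 0,"rz": 0,"fingers": 0.6},{"tx": 0,"ty": 0,"tz": 0,"rx": 0,"ry": 0,"rz": 0,"fingers": 0.6},{"tx": 0,"ty": 0,"tz": 0,"rx": 0,"ry": 0,"rz": 0,"fingers": 0.6}])

```text
time_s: 8.48
tool_pos: [493.0, 65.8, 64.7]
eef_rot: [-180.0, 0.2, 166.7]
wrist_force: [0.9, -0.7, -0.4]
width: 51.3
```

Run:
```python
from h import *
w=viewer.grab_frame("wrist"); st=sensors.observe()
cv2.imwrite("pics/w9.png",w["frame"][:,:,::-1])
print(dk(st["tool_pos"]),st["eef_rot"],st["wrist_force"],st["width"])
```

```text
[ 0.1  0.3 64.7] [-1.79958185e+02  1.54547802e-01  1.66727359e+02] [ 0.66043767  1.26978541 -0.2384325 ] 51.318116199265376
```

View pics/w9.png

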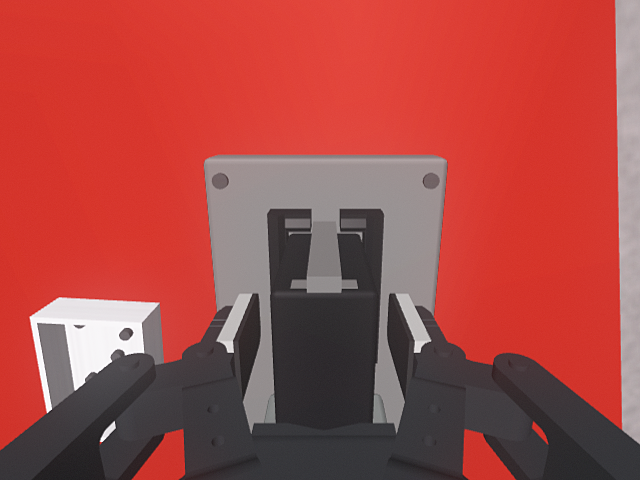

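Request:
drive_tool(commands=[{"tx": 0,"ty": 0,"tz": -20,"rx": 0,"ry": 0,"rz": 0,"fingers": 0.6},{"tx": 0,"ty": 0,"tz": -60,"rx": 0,"ry": 0,"rz": 0,"fingers": 0.6},{"tx": 0,"ty": 0,"tz": -100,"rx": 0,"ry": 0,"rz": 0,"fingers": 0.6},{"tx": 0,"ty": 0,"tz": -140,"rx": 0,"ry": 0,"rz": 0,"fingers": 0.3},{"tx": 0,"ty": 0,"tz": -180,"rx": 0,"ry": 0,"rz": 0,"fingers": 0}])

```text
time_s: 8.95
tool_pos: [492.0, 66.1, 246.6]
eef_rot: [-180.0, 0.1, 166.7]
wrist_force: [0.9, 0.1, 0.2]
width: 28.2
```

Request:
drive_tool(commands=[{"tx": 0,"ty": 20,"tz": -25,"rx": 0,"ry": 0,"rz": 0,"fingers": 0},{"tx": 0,"ty": 60,"tz": -30,"rx": 0,"ry": 0,"rz": 0,"fingers": 0},{"tx": 0,"ty": 100,"tz": -30,"rx": 0,"ry": 0,"rz": 0,"fingers": 0},{"tx": 0,"ty": 140,"tz": -30,"rx": 0,"ry": 0,"rz": 0,"fingers": 0},{"tx": 0,"ty": 180,"tz": -30,"rx": 0,"ry": 0,"rz": 0,"fingers": 0}])

```text
time_s: 9.37
tool_pos: [533.6, 243.0, 277.0]
eef_rot: [-180.0, 0.2, 166.7]
wrist_force: [2.4, -0.2, -0.8]
width: 0.4
```

Run:
```python
from h import *
st=sensors.observe()
print(dk(st["tool_pos"]),st["eef_rot"],st["wrist_force"],rel(dw(0,205,270),166.8))
```

```text
[ -0.7 182.1 277. ] [-179.99384142    0.21243359  166.69205602] [ 2.41223524 -0.23338641 -0.75864905] (array([-0.7, 23. ,  7. ]), array([-0.   ,  0.004, -0.002]), np.float64(24.0), np.float64(0.2))
```

Request:
drive_tool(commands=[{"tx": -1,"ty": 25,"tz": 0,"rx": 0,"ry": 0.004,"rz": 0,"fingers": 0},{"tx": -1,"ty": 25,"tz": 0,"rx": 0,"ry": 0.004,"rz": 0,"fingers": 0},{"tx": -1,"ty": 25,"tz": 0,"rx": 0,"ry": 0.004,"rz": 0,"fingers": 0}])

```text
time_s: 9.62
tool_pos: [540.2, 268.5, 276.2]
eef_rot: [-179.9, -0.1, 166.8]
wrist_force: [0.1, -0.6, -0.2]
width: -0.1
```

Run:
```python
from h import *
import pickle
w=viewer.grab_frame("wrist"); st=sensors.observe()
d=viewer.grab_frame("top"); s=viewer.grab_frame("scene")
pickle.dump((w,d,s,st),open("w10.pkl","wb"))
cv2.imwrite("pics/w10.png",w["frame"][:,:,::-1])
print(dk(st["tool_pos"]),st["eef_rot"],st["wrist_force"],st["width"])
```

```text
[-1.000e-01  2.072e+02  2.765e+02] [-1.79935852e+02 -6.69169010e-02  1.66756647e+02] [-0.67044498 -0.83759239  0.00735685] -0.46351965785523824
```

View pics/w10.png

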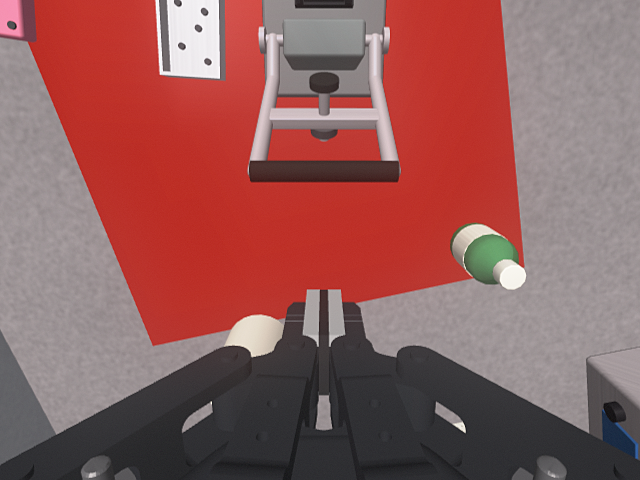

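Run:
```python
from h import *
import pickle
w,d,s,st=pickle.load(open("w10.pkl","rb"))
for z in range(165,206,5):
    L=onz(w,(249,171),z);R=onz(w,(399.5,171),z);m=(L+R)/2; k=dk(m); hy,hz=k[1]-75,z-86
    print(z,k,np.linalg.norm(L-R).round(1),"r",np.hypot(hy,hz).round(1),"theta",(np.arctan2(hz,-hy)-np.arctan2(20,130)).round(3))
# finger tips closed
for z in (262.5,):
    print("tip",dk(onz(w,(323.5,290),z)))
```

```text
165 [ -0.3 162.5 165. ] 92.5 r 117.9 theta 2.255
170 [ -0.3 161.9 170. ] 90.6 r 120.9 theta 2.221
175 [ -0.3 161.3 175. ] 88.7 r 124.0 theta 2.188
180 [ -0.2 160.7 180. ] 86.7 r 127.2 theta 2.157
185 [ -0.2 160.1 185. ] 84.8 r 130.5 theta 2.128
190 [ -0.2 159.5 190. ] 82.9 r 134.0 theta 2.1
195 [ -0.2 158.9 195. ] 80.9 r 137.6 theta 2.074
200 [ -0.2 158.3 200. ] 79.0 r 141.2 theta 2.049
205 [-2.000e-01  1.577e+02  2.050e+02] 77.1 r 144.9 theta 2.025
tip [  0.3 197.9 262.5]
```

Request:
drive_tool(commands=[{"tx": 0,"ty": -2,"tz": 35,"rx": 0,"ry": 0,"rz": 0,"fingers": 0},{"tx": 0,"ty": -5,"tz": 70,"rx": 0,"ry": 0,"rz": 0,"fingers": 0},{"tx": 0,"ty": -10,"tz": 88,"rx": 0,"ry": 0,"rz": 0,"fingers": 0},{"tx": 0,"ty": -20,"tz": 88,"rx": 0,"ry": 0,"rz": 0,"fingers": 0},{"tx": 0,"ty": -20,"tz": 88,"rx": 0,"ry": 0,"rz": 0,"fingers": 0}])

```text
time_s: 10.18
tool_pos: [534.2, 243.9, 188.7]
eef_rot: [-179.8, -0.2, 166.5]
wrist_force: [0.6, -0.0, 0.5]
width: 0.1
```

Run:
```python
from h import *
w=viewer.grab_frame("wrist"); st=sensors.observe()
cv2.imwrite("pics/w11.png",w["frame"][:,:,::-1])
print(dk(st["tool_pos"]),st["eef_rot"],st["wrist_force"],st["width"])
```

```text
[  0.7 184.4 190.3] [-1.79972319e+02  2.76741773e-04  1.66498997e+02] [-0.34587635  0.42015759  1.02082843] -0.030519971673324608
```

View pics/w11.png

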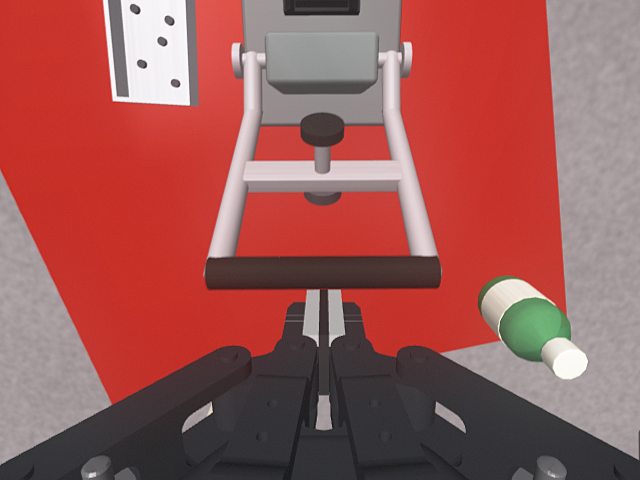

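Request:
drive_tool(commands=[{"tx": 0.5,"ty": -8,"tz": 3,"rx": 0,"ry": 0,"rz": 0.004,"fingers": 0},{"tx": 0.5,"ty": -18,"tz": -4,"rx": 0,"ry": 0,"rz": 0.004,"fingers": 0},{"tx": 0.5,"ty": -29,"tz": -11,"rx": 0,"ry": 0,"rz": 0.004,"fingers": 0},{"tx": 0.5,"ty": -41,"tz": -17,"rx": 0,"ry": 0,"rz": 0.004,"fingers": 0},{"tx": 0.5,"ty": -54,"tz": -21,"rx": 0,"ry": 0,"rz": 0.004,"fingers": 0}])

```text
time_s: 10.65
tool_pos: [525.1, 194.5, 215.8]
eef_rot: [179.6, 0.4, 166.3]
wrist_force: [1.9, 7.2, 6.3]
width: -0.0
```

Run:
```python
from h import *
w=viewer.grab_frame("wrist"); st=sensors.observe()
cv2.imwrite("pics/w12.png",w["frame"][:,:,::-1])
print(dk(st["tool_pos"]),st["eef_rot"],st["wrist_force"],st["width"])
```

```text
[  2.1 130.6 216.5] [179.67728481   0.43146982 166.2549773 ] [0.36109229 3.77954394 4.08396404] -0.2164826395066691
```

View pics/w12.png

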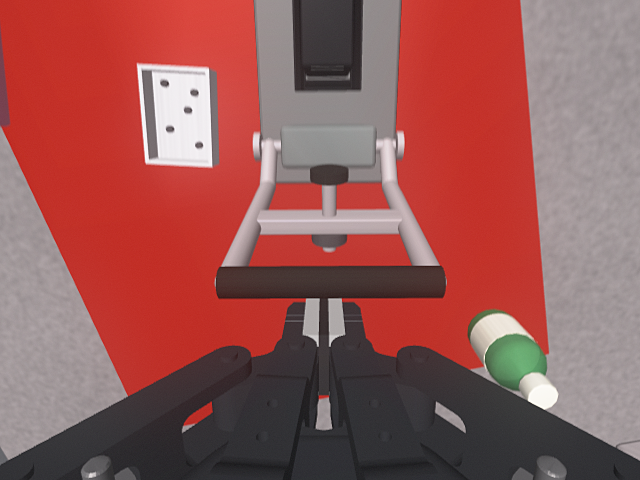

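Request:
drive_tool(commands=[{"tx": 1,"ty": -13,"tz": 2,"rx": 0,"ry": 0,"rz": -0.009,"fingers": 0},{"tx": 1.5,"ty": -26,"tz": 2,"rx": 0,"ry": 0,"rz": -0.009,"fingers": 0},{"tx": 1.5,"ty": -39,"tz": 1,"rx": 0,"ry": 0,"rz": -0.009,"fingers": 0},{"tx": 1.5,"ty": -52,"tz": 2,"rx": 0,"ry": 0,"rz": -0.009,"fingers": 0},{"tx": 1.5,"ty": -65,"tz": 4,"rx": 0,"ry": 0,"rz": -0.009,"fingers": 0}])

```text
time_s: 11.12
tool_pos: [509.7, 129.4, 215.0]
eef_rot: [179.5, 0.8, 166.8]
wrist_force: [1.5, 3.0, 2.5]
width: 0.0
```

Run:
```python
from h import *
w=viewer.grab_frame("wrist"); st=sensors.observe()
cv2.imwrite("pics/w13.png",w["frame"][:,:,::-1])
print(dk(st["tool_pos"]),st["eef_rot"],st["wrist_force"],st["width"], rel(st["tool_pos"],166.8))
```

```text
[  1.1  63.6 213.7] [179.65502649   0.65346902 166.70013724] [0.81355909 1.52214479 1.12028977] 0.23934946020091866 (array([0., 0., 0.]), array([ 0.006,  0.011, -0.002]), np.float64(0.0), np.float64(0.7))
```

View pics/w13.png

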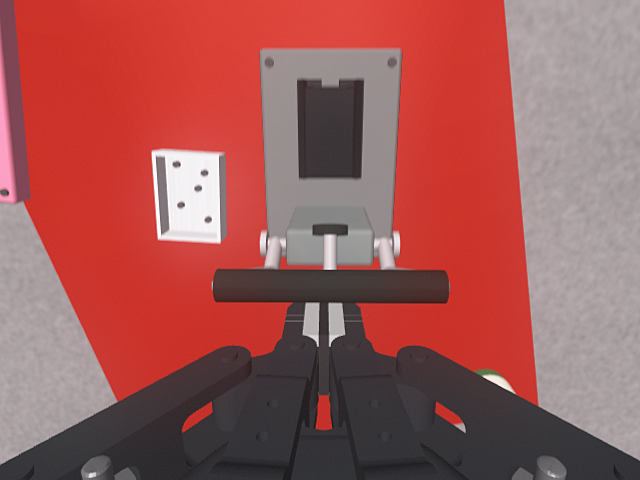

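Request:
drive_tool(commands=[{"tx": 1,"ty": -10.5,"tz": 0,"rx": 0.006,"ry": 0.011,"rz": 0,"fingers": 0},{"tx": 1,"ty": -23,"tz": 4,"rx": 0.006,"ry": 0.011,"rz": 0,"fingers": 0},{"tx": 1,"ty": -34,"tz": 9,"rx": 0.006,"ry": 0.011,"rz": 0,"fingers": 0},{"tx": 1,"ty": -42,"tz": 14,"rx": 0.006,"ry": 0.011,"rz": 0,"fingers": 0},{"tx": 1,"ty": -43,"tz": 14,"rx": 0.006,"ry": 0.011,"rz": 0,"fingers": 0}])

```text
time_s: 11.58
tool_pos: [497.1, 84.3, 198.3]
eef_rot: [-180.0, -0.0, 166.6]
wrist_force: [1.2, 1.4, -2.4]
width: -0.0
```

Run:
```python
from h import *
w=viewer.grab_frame("wrist"); s=viewer.grab_frame("scene");st=sensors.observe()
cv2.imwrite("pics/w14.png",w["frame"][:,:,::-1]);crop(s,320,130,130,130,4.6,"pics/s14.png")
print(dk(st["tool_pos"]),st["eef_rot"],st["wrist_force"],st["width"], rel(st["tool_pos"],166.8))
```

```text
[ -0.3  19.7 198.8] [-1.79909840e+02 -6.50556098e-02  1.66630627e+02] [ 0.03516043 -0.18151358 -0.5483502 ] -0.16851273038500164 (array([0., 0., 0.]), array([-0.002, -0.001, -0.003]), np.float64(0.0), np.float64(0.2))
```

View pics/w14.png

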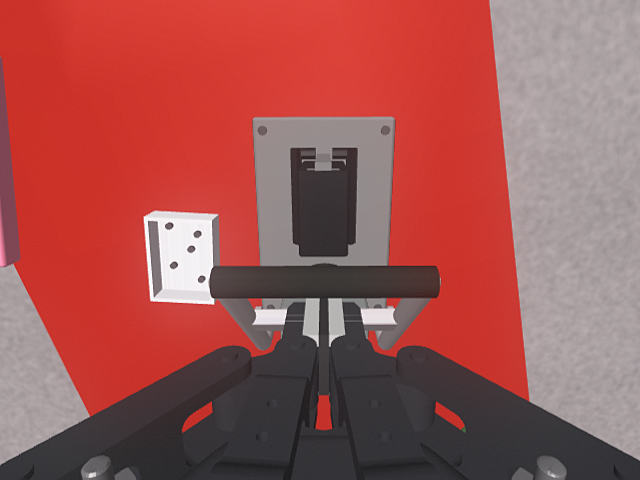

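View pics/s14.png

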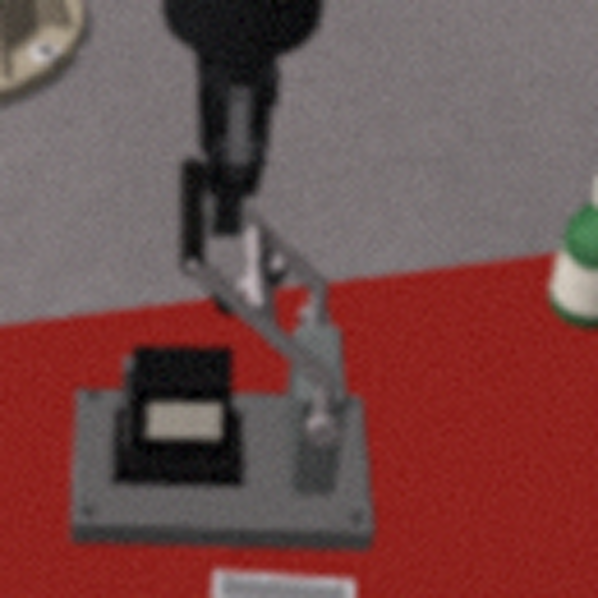

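The clamp is past vertical towards the pack and holding; the pack stands upright in the pocket. Now lifting over the bar.

Request:
drive_tool(commands=[{"tx": 0,"ty": 1.5,"tz": -8,"rx": 0,"ry": 0,"rz": 0,"fingers": 0},{"tx": 0,"ty": 1.5,"tz": -42,"rx": 0,"ry": 0,"rz": 0,"fingers": 0},{"tx": 0,"ty": 0,"tz": -50,"rx": 0,"ry": 0,"rz": 0,"fingers": 0},{"tx": 0,"ty": -18,"tz": -45,"rx": 0,"ry": 0,"rz": 0,"fingers": 0},{"tx": 0,"ty": -19,"tz": -35,"rx": 0,"ry": 0,"rz": 0,"fingers": 0}])

```text
time_s: 12.1
tool_pos: [493.9, 65.2, 236.2]
eef_rot: [-179.9, 0.2, 166.6]
wrist_force: [-0.1, 0.9, 0.5]
width: -0.1
```

Run:
```python
from h import *
w=viewer.grab_frame("wrist"); st=sensors.observe()
cv2.imwrite("pics/w15.png",w["frame"][:,:,::-1])
print(dk(st["tool_pos"]),st["eef_rot"],st["wrist_force"],st["width"], rel(st["tool_pos"],166.8))
```

```text
[-5.000e-01  1.000e-01  2.327e+02] [-1.79864154e+02 -8.94845666e-02  1.66570170e+02] [-0.7949707   0.8172036  -1.12541904] -0.006115893499187603 (array([0., 0., 0.]), array([-0.002, -0.002, -0.004]), np.float64(0.0), np.float64(0.3))
```

View pics/w15.png

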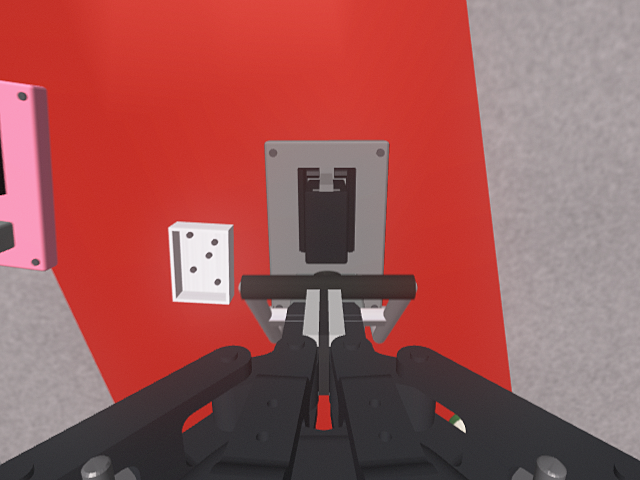

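```bash
cat >> h.py <<'E'
def barfit(w,L,R):
    best=[]
    for phi in np.arange(0,2.4,.005):
        z=86+131.5*np.sin(phi); y=75-131.5*np.cos(phi)
        P=proj(w,[dw(41,y,z),dw(-41,y,z)]); best.append((abs(P[:,1].mean()-(L[1]+R[1])/2),phi,y,z,P.round(0).tolist()))
    return sorted(best,key=lambda b:b[0])[:3]
E
python3 - <<'E'
from h import *
w=viewer.grab_frame("wrist")
for b in barfit(w,(241,287),(415,287)): print(b)
print(dk(sensors.observe()["tool_pos"]))
E
```

```text
(np.float64(0.14500282236065232), np.float64(0.96), np.float64(-0.4178781685280484), np.float64(193.72369123158126), [[236.0, 288.0], [411.0, 287.0]])
(np.float64(1.2372533189105752), np.float64(0.9550000000000001), np.float64(-0.9555516589320945), np.float64(193.34525686860738), [[236.0, 286.0], [410.0, 285.0]])
(np.float64(1.5317692797564746), np.float64(0.965), np.float64(0.12168076490218027), np.float64(194.09943250788498), [[236.0, 289.0], [411.0, 288.0]])
[ -1.2   0.4 232.6]
```

Request:
drive_tool(commands=[{"tx": -0.5,"ty": 0,"tz": 12,"rx": 0,"ry": 0,"rz": 0,"fingers": 0},{"tx": -0.5,"ty": -1,"tz": 19,"rx": 0,"ry": 0,"rz": 0,"fingers": 0},{"tx": -0.5,"ty": -7,"tz": 24,"rx": 0,"ry": 0,"rz": 0,"fingers": 0},{"tx": -0.5,"ty": -14,"tz": 30,"rx": 0,"ry": 0,"rz": 0,"fingers": 0},{"tx": -0.5,"ty": -21,"tz": 36,"rx": 0,"ry": 0,"rz": 0,"fingers": 0}])

```text
time_s: 12.62
tool_pos: [487.0, 45.3, 197.3]
eef_rot: [-179.8, -0.2, 166.6]
wrist_force: [-1.7, -0.8, 5.9]
width: 0.2
```

Run:
```python
from h import *
w=viewer.grab_frame("wrist"); st=sensors.observe()
cv2.imwrite("pics/w16.png",w["frame"][:,:,::-1])
print(dk(st["tool_pos"]),st["eef_rot"],st["wrist_force"],st["width"], rel(st["tool_pos"],166.8))
```

```text
[ -1.1 -22.2 196.2] [-179.72355502   -0.20342351  166.55015887] [-1.06802507 -5.35669479  6.20230883] -0.014352702637375453 (array([0., 0., 0.]), array([-0.005, -0.004, -0.004]), np.float64(0.0), np.float64(0.4))
```

View pics/w16.png

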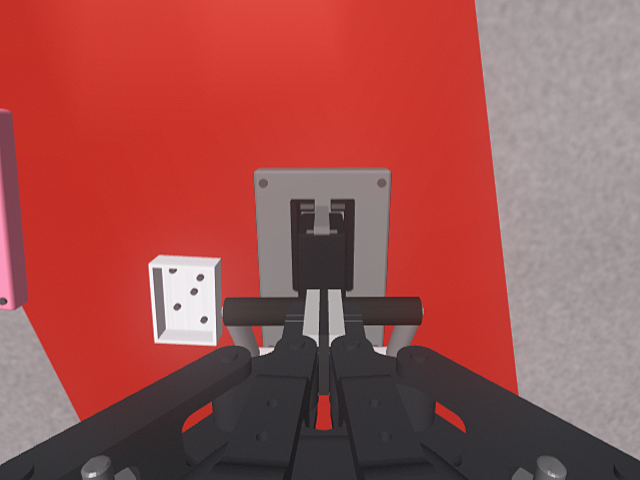

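Run:
```python
from h import *
w=viewer.grab_frame("wrist")
for b in barfit(w,(223,311),(422,311))[:1]: print(b)
st=sensors.observe(); print(dk(st["tool_pos"]),st["wrist_force"])
```

```text
(np.float64(0.05677962411630233), np.float64(0.76), np.float64(-20.315935412429027), np.float64(176.5931700320375), [[225.0, 312.0], [419.0, 310.0]])
[ -1.1 -21.6 196.4] [-0.66275973 -0.11803051  0.77923385]
```

Request:
drive_tool(commands=[{"tx": -0.5,"ty": -5,"tz": 7,"rx": 0,"ry": 0,"rz": 0,"fingers": 0},{"tx": -0.5,"ty": -10,"tz": 14,"rx": 0,"ry": 0,"rz": 0,"fingers": 0},{"tx": -0.5,"ty": -15,"tz": 21,"rx": 0,"ry": 0,"rz": 0,"fingers": 0},{"tx": -0.5,"ty": -19,"tz": 28,"rx": 0,"ry": 0,"rz": 0,"fingers": 0},{"tx": -0.5,"ty": -23,"tz": 35,"rx": 0,"ry": 0,"rz": 0,"fingers": 0}])

```text
time_s: 13.13
tool_pos: [481.6, 21.2, 161.7]
eef_rot: [-179.6, -0.2, 166.5]
wrist_force: [-2.1, -4.1, 6.4]
width: -0.3
```

Run:
```python
from h import *
w=viewer.grab_frame("wrist"); s=viewer.grab_frame("scene"); st=sensors.observe()
cv2.imwrite("pics/w17.png",w["frame"][:,:,::-1]);crop(s,320,130,130,130,4.6,"pics/s17.png")
print(dk(st["tool_pos"]),st["eef_rot"],st["wrist_force"])
```

```text
[ -1.1 -45.3 160.7] [-179.71864551   -0.27535194  166.48695139] [0.33210493 0.11328039 0.11694292]
```

View pics/s17.png

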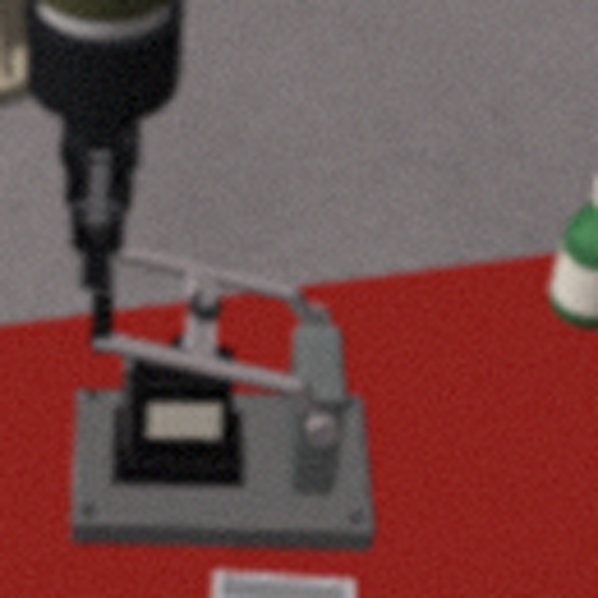

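View pics/w17.png

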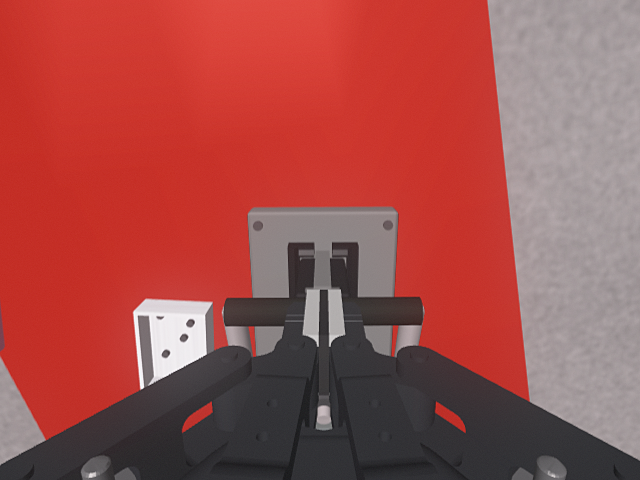

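Request:
drive_tool(commands=[{"tx": -0.5,"ty": -1,"tz": 3,"rx": 0.004,"ry": 0,"rz": 0,"fingers": 0},{"tx": -0.5,"ty": -1.5,"tz": 5,"rx": 0.004,"ry": 0,"rz": 0,"fingers": 0},{"tx": -0.5,"ty": -2,"tz": 7,"rx": 0.004,"ry": 0,"rz": 0,"fingers": 0},{"tx": -0.5,"ty": -2.5,"tz": 9,"rx": 0.004,"ry": 0,"rz": 0,"fingers": 0},{"tx": -0.5,"ty": -3,"tz": 11,"rx": 0.004,"ry": 0,"rz": 0,"fingers": 0}])

```text
time_s: 13.65
tool_pos: [481.1, 18.6, 149.8]
eef_rot: [-179.4, -0.3, 166.5]
wrist_force: [-1.8, -3.3, 5.3]
width: 0.2
```

Run:
```python
from h import *
st=sensors.observe()
print(dk(st["tool_pos"]),st["tool_pos"],st["eef_rot"],st["wrist_force"],st["moment"])
```

```text
[ -0.6 -48.5 149.8] [481.13017102  18.55323472 149.76266873] [-179.43989901   -0.25959093  166.50020816] [-1.75365203 -3.29914423  5.34894475] [-0.71905918  0.40568733 -0.00856269]
```

Request:
drive_tool(commands=[{"tx": 0,"ty": -0.3,"tz": 1,"rx": -0.005,"ry": 0,"rz": 0,"fingers": 0},{"tx": 0,"ty": -0.6,"tz": 2,"rx": -0.008,"ry": 0,"rz": 0,"fingers": 0},{"tx": 0,"ty": -0.9,"tz": 3,"rx": -0.01,"ry": 0,"rz": 0,"fingers": 0},{"tx": 0,"ty": -1.2,"tz": 4,"rx": -0.01,"ry": 0,"rz": 0,"fingers": 0},{"tx": 0,"ty": -1.5,"tz": 5,"rx": -0.01,"ry": 0,"rz": 0,"fingers": 0}])

```text
time_s: 14.07
tool_pos: [480.8, 16.8, 144.9]
eef_rot: [-180.0, -0.2, 166.5]
wrist_force: [-3.0, -4.1, 5.6]
width: 0.1
```

Run:
```python
from h import *
st=sensors.observe()
print(dk(st["tool_pos"]),st["eef_rot"],st["wrist_force"],st["moment"])
```

```text
[ -0.6 -50.3 144.9] [-179.99165198   -0.24384391  166.49355362] [-3.04636959 -4.11254459  5.61058279] [-0.7385403   0.46009099  0.02016702]
```

Request:
drive_tool(commands=[{"tx": 0,"ty": -0.3,"tz": 1,"rx": 0,"ry": 0,"rz": 0,"fingers": 0},{"tx": 0,"ty": -0.6,"tz": 2,"rx": 0,"ry": 0,"rz": 0,"fingers": 0},{"tx": 0,"ty": -0.9,"tz": 3,"rx": 0,"ry": 0,"rz": 0,"fingers": 0}])

```text
time_s: 14.32
tool_pos: [480.5, 15.8, 142.0]
eef_rot: [-180.0, -0.2, 166.5]
wrist_force: [-2.3, -3.6, 5.2]
width: 0.2
```

Request:
drive_tool(commands=[{"tx": 0,"ty": -0.3,"tz": 1,"rx": 0,"ry": 0,"rz": 0,"fingers": 0},{"tx": 0,"ty": -0.6,"tz": 2,"rx": 0,"ry": 0,"rz": 0,"fingers": 0}])

```text
time_s: 14.48
tool_pos: [480.4, 15.2, 140.1]
eef_rot: [-180.0, -0.2, 166.5]
wrist_force: [-2.3, -2.7, 5.9]
width: -0.2
```

Request:
drive_tool(commands=[{"tx": 0,"ty": -0.3,"tz": 1,"rx": 0,"ry": 0,"rz": 0,"fingers": 0},{"tx": 0,"ty": -0.6,"tz": 2,"rx": 0,"ry": 0,"rz": 0,"fingers": 0}])

```text
time_s: 14.65
tool_pos: [480.3, 14.7, 138.3]
eef_rot: [-180.0, -0.2, 166.5]
wrist_force: [-1.9, -2.7, 5.6]
width: -0.1
```

Run:
```python
from h import *
s=viewer.grab_frame("scene"); crop(s,330,180,90,80,8,"pics/s18.png"); st=sensors.observe(); print(dk(st["tool_pos"]),st["wrist_force"])
```

```text
[ -0.6 -52.5 138.1] [-2.7241679  -2.5012913   4.68716061]
```

View pics/s18.png

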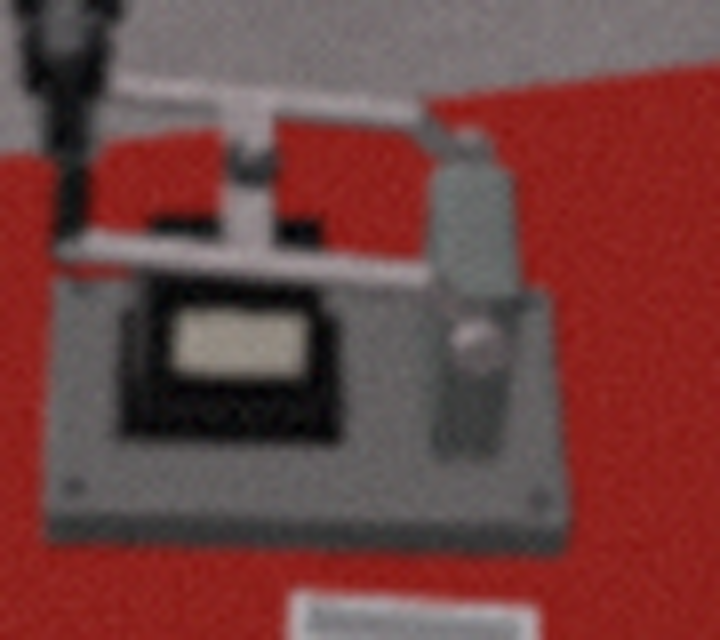

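Request:
drive_tool(commands=[{"tx": 0,"ty": -0.2,"tz": 1,"rx": 0,"ry": 0,"rz": 0,"fingers": 0},{"tx": 0,"ty": -0.4,"tz": 2,"rx": 0,"ry": 0,"rz": 0,"fingers": 0}])

```text
time_s: 14.87
tool_pos: [480.2, 14.1, 136.3]
eef_rot: [-180.0, -0.2, 166.5]
wrist_force: [-2.4, -3.6, 5.5]
width: -0.3
```

Request:
drive_tool(commands=[{"tx": 0,"ty": -0.2,"tz": 1,"rx": 0,"ry": 0,"rz": 0,"fingers": 0},{"tx": 0,"ty": -0.4,"tz": 2,"rx": 0,"ry": 0,"rz": 0,"fingers": 0}])

```text
time_s: 15.03
tool_pos: [480.1, 13.7, 134.6]
eef_rot: [-180.0, -0.2, 166.5]
wrist_force: [-2.8, -2.8, 11.7]
width: -0.0
```

Request:
drive_tool(commands=[{"tx": 0,"ty": -0.2,"tz": 1,"rx": 0,"ry": 0,"rz": 0,"fingers": 0},{"tx": 0,"ty": -0.4,"tz": 2,"rx": 0,"ry": 0,"rz": 0,"fingers": 0}])

```text
time_s: 15.2
tool_pos: [480.2, 13.5, 134.1]
eef_rot: [180.0, -0.1, 166.5]
wrist_force: [-7.4, -1.2, 23.0]
width: -0.2
```

The force jumped to 23 N: stop pressing and check by image whether the pack moved down.

Request:
drive_tool(commands=[{"tx": 0,"ty": 0,"tz": -1,"rx": 0,"ry": 0,"rz": 0,"fingers": 0},{"tx": 0,"ty": 0,"tz": -3,"rx": 0,"ry": 0,"rz": 0,"fingers": 0}])

```text
time_s: 15.37
tool_pos: [480.3, 14.1, 137.1]
eef_rot: [179.9, -0.1, 166.5]
wrist_force: [-0.2, -0.2, -0.6]
width: -0.3
```

Run:
```python
from h import *
import pickle
s=viewer.grab_frame("scene"); w=viewer.grab_frame("wrist");st=sensors.observe(); print(dk(st["tool_pos"]),st["wrist_force"])
crop(s,330,180,90,80,8,"pics/s19.png"); cv2.imwrite("pics/w19.png",w["frame"][:,:,::-1])
pickle.dump((s,w),open("w19.pkl","wb"))
d,w10d,s10,_=[None]*4
ww,dd,s10,_=pickle.load(open("w10.pkl","rb"))
for n,f in (("before",s10),("now",s)):
    g=f["frame"].astype(int); sub=g[208:240,340:380].sum(2)
    crop(f,335,195,50,50,10,f"pics/lab_{n}.png")
    m=(g.sum(2)>330)&(abs(g[:,:,0]-g[:,:,2])<70)
    mm=m[212:234,350:371]; 
    print(n,[g[r,352:368].sum(1).mean().round(0) for r in range(206,242)])
```

```text
[ -0.3 -53.1 137. ] [-0.47924272  0.84077478  0.41329497]
before [np.float64(70.0), np.float64(51.0), np.float64(53.0), np.float64(52.0), np.float64(55.0), np.float64(56.0), np.float64(64.0), np.float64(60.0), np.float64(45.0), np.float64(31.0), np.float64(75.0), np.float64(220.0), np.float64(359.0), np.float64(402.0), np.float64(398.0), np.float64(396.0), np.float64(402.0), np.float64(402.0), np.float64(350.0), np.float64(212.0), np.float64(76.0), np.float64(29.0), np.float64(32.0), np.float64(41.0), np.float64(50.0), np.float64(57.0), np.float64(47.0), np.float64(33.0), np.float64(66.0), np.float64(167.0), np.float64(265.0), np.float64(290.0), np.float64(291.0), np.float64(289.0), np.float64(288.0), np.float64(291.0)]
now [np.float64(286.0), np.float64(253.0), np.float64(226.0), np.float64(222.0), np.float64(277.0), np.float64(370.0), np.float64(442.0), np.float64(431.0), np.float64(334.0), np.float64(191.0), np.float64(74.0), np.float64(24.0), np.float64(74.0), np.float64(215.0), np.float64(356.0), np.float64(401.0), np.float64(398.0), np.float64(399.0), np.float64(397.0), np.float64(401.0), np.float64(341.0), np.float64(198.0), np.float64(62.0), np.float64(29.0), np.float64(54.0), np.float64(54.0), np.float64(47.0), np.float64(34.0), np.float64(67.0), np.float64(167.0), np.float64(260.0), np.float64(292.0), np.float64(286.0), np.float64(291.0), np.float64(289.0), np.float64(288.0)]
```

View pics/lab_before.png

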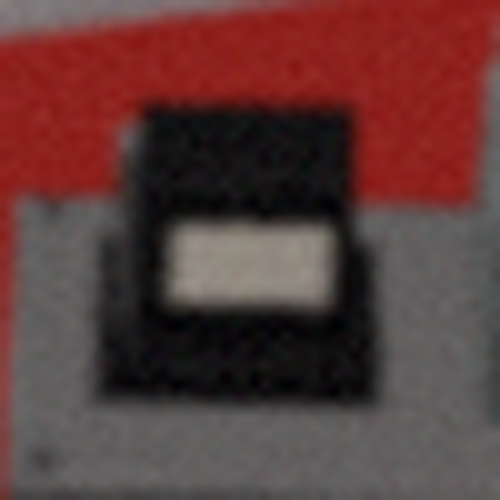

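View pics/lab_now.png

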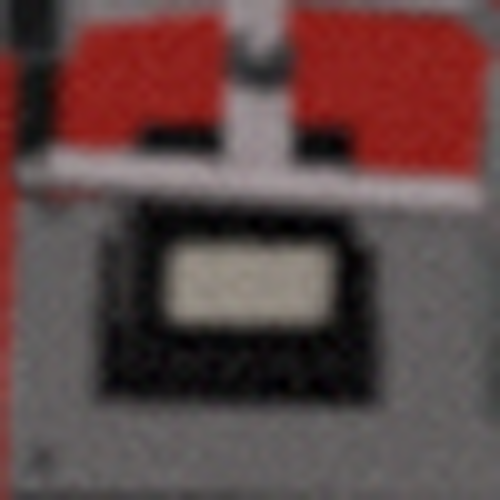

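View pics/w19.png

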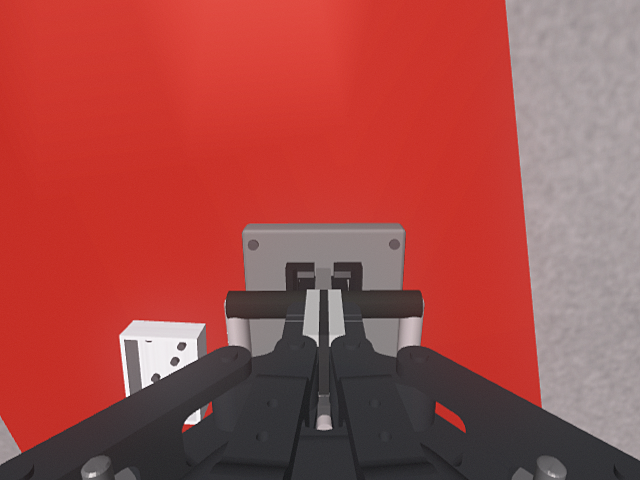

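Run:
```python
from h import *
import pickle
s,w=pickle.load(open("w19.pkl","rb")); s10=pickle.load(open("w10.pkl","rb"))[2]
def edges(f):
    g=f["frame"].astype(float).sum(2)[:,352:368].mean(1); o=[]
    for rs in (range(214,222),range(221,232)):
        for r in rs:
            if (g[r]-215)*(g[r+1]-215)<=0: o.append(r+(215-g[r])/(g[r+1]-g[r])); break
    return o
a,b=np.array(edges(s10)),np.array(edges(s)); 
for k in (0,1,):print(a,b,b-a)
p=[proj(s,dw(16,0,z))[0] for z in (66,59,45,52)]; print(p, p[1]-p[0])
P=[proj(s,dw(41,-53,106+0))]
```

```text
[216.96254843 224.97686025] [214.83450088 226.87767584] [-2.12804755  1.90081559]
[216.96254843 224.97686025] [214.83450088 226.87767584] [-2.12804755  1.90081559]
[array([357.88232811, 220.43732154]), array([357.76666702, 222.40003098]), array([357.53842886, 226.27311555]), array([357.65203852, 224.34521778])] [-0.11566109  1.96270944]
```

Label shift 1.97 px against 1.96 px expected for 7 mm: the pack is home and stays there with the tool backed off. Retracting.

Request:
drive_tool(commands=[{"tx": 0,"ty": 0,"tz": -15,"rx": 0,"ry": 0,"rz": 0,"fingers": 0},{"tx": 0,"ty": 0,"tz": -45,"rx": 0,"ry": 0,"rz": 0,"fingers": 0},{"tx": 0,"ty": -10,"tz": -80,"rx": 0,"ry": 0,"rz": 0,"fingers": 0},{"tx": 0,"ty": -40,"tz": -110,"rx": 0,"ry": 0,"rz": 0,"fingers": 0},{"tx": 0,"ty": -70,"tz": -130,"rx": 0,"ry": 0,"rz": 0,"fingers": 0}])

```text
time_s: 15.88
tool_pos: [465.0, -54.1, 269.2]
eef_rot: [179.9, 0.0, 166.7]
wrist_force: [1.3, 0.5, -0.3]
width: 0.1
```

Request:
drive_tool(commands=[{"tx": 0,"ty": 0,"tz": 0,"rx": 0,"ry": 0,"rz": 0,"fingers": 0},{"tx": 0,"ty": 0,"tz": 0,"rx": 0,"ry": 0,"rz": 0,"fingers": 0},{"tx": 0,"ty": 0,"tz": 0,"rx": 0,"ry": 0,"rz": 0,"fingers": 0},{"tx": 0,"ty": 0,"tz": 0,"rx": 0,"ry": 0,"rz": 0,"fingers": 0},{"tx": 0,"ty": 0,"tz": 0,"rx": 0,"ry": 0,"rz": 0,"fingers": 0}])

```text
time_s: 16.3
tool_pos: [464.4, -53.1, 267.8]
eef_rot: [179.8, -0.1, 166.8]
wrist_force: [-0.3, -0.1, -0.2]
width: 0.2
```

Run:
```python
from h import *
import pickle
s=viewer.grab_frame("scene"); d=viewer.grab_frame("top");st=sensors.observe(); print(st["time_s"],dk(st["tool_pos"]),st["wrist_force"])
crop(s,320,160,130,100,6,"pics/s20.png"); cv2.imwrite("pics/t20.png",d["frame"][:,:,::-1])
s10=pickle.load(open("w10.pkl","rb"))[2]; s19=pickle.load(open("w19.pkl","rb"))[0]
for f in (s10,s19,s):
    g=f["frame"].astype(float).sum(2)[:,352:368].mean(1); o=[]
    up=[r+(215-g[r])/(g[r+1]-g[r]) for r in range(215,222) if g[r]<215<=g[r+1]]; dn=[r+(215-g[r])/(g[r+1]-g[r]) for r in range(222,230) if g[r]>=215>g[r+1]]
    print(np.round(up+dn,2))
```

```text
16.4 [  -0.3 -122.1  268.1] [-0.42061012 -0.45106698  0.0692565 ]
[216.96 224.98]
[219.   226.88]
[219.   226.88]
```

View pics/s20.png

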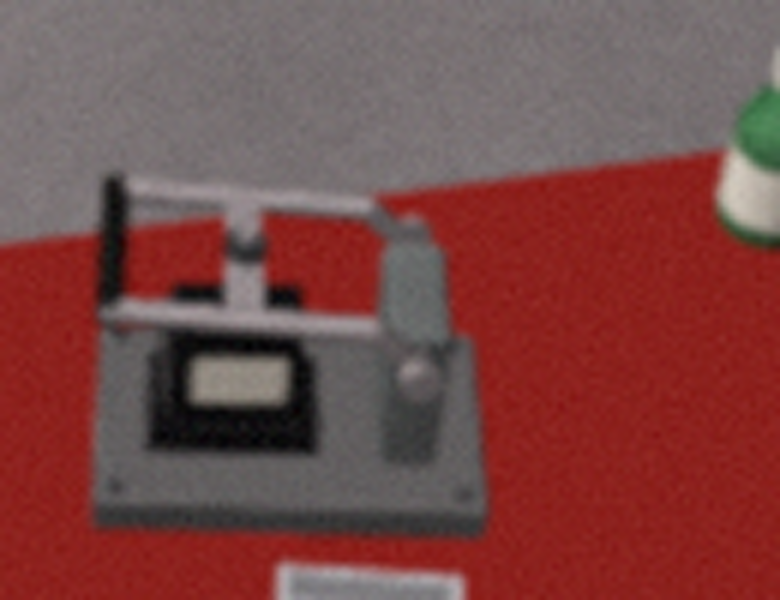

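View pics/t20.png

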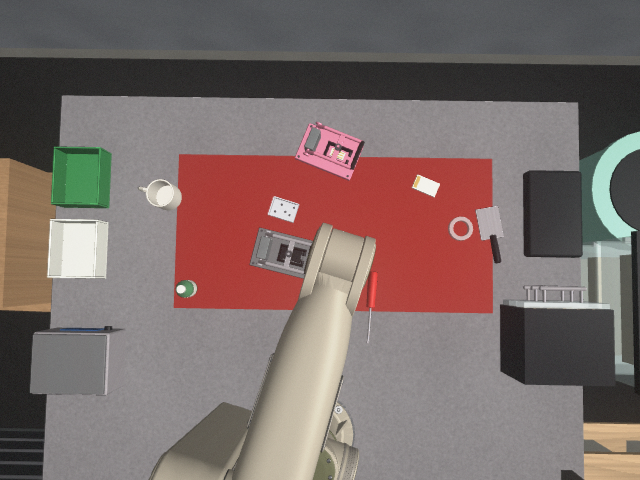

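The clamp is lying level on the pack and the label rows haven't moved since pressing (219.0 / 226.9). Everything else is where it was in the first top view, and the robot is clear.

```bash
python3 -c "
from workcell import order
print(order.sign_off())"
```

```text
the job is handed in; nothing more can be done
None
```

The battery pack is standing home in the grey dock's pocket with its rib in the slot. The clamp is down and holding it. I handed the job in at about 16.4 s of the 72 s allowed.

**How it went:** I gripped the pack across its width and lowered it onto the spring plate, feeling about 2 N of contact before letting go. I then swung the clamp over by pushing its bar with closed fingers and pressed down from above in 1 mm steps. When the force jumped I stopped and backed off.

**Last checks:**
- **Pack home:** the pack's label dropped 1.97 px in the scene view, against 1.96 px expected for the 7 mm of travel. It was at the same height again about a second later, with the arm clear.
- **Clamp:** by the tool height, it came to rest at about 0.06 rad, within the stated range for home.
- **Other things:** everything visible in the final top view, including the pink look-alike, was where it started. The arm hid part of that view.

**What was less clean:**
- **Pressing force:** it read 11.7 N on the step that first met the stop. I had already sent one more short step, which peaked at about 23 N at the wrist before I backed off. That is below the 40 N and 120 N limits, but more than the 4 to 8 N the clamp needs.
- **Spring plate:** I saw no clear separate force rise from the spring before the hard stop. That the pack is home therefore rests on the label drop and the sharp rise in force.

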